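Gauge a batch of turned flanges on the hand-cranked turntable

TASK

Gauge the steel flanges that stand on the bench. With the gear knob in the middle of the turntable still up, stand every flange flat between the dowels of a nest; then ease the knob down while rocking the table to and fro with it until the teeth mesh and it goes fully home, and wind the table once right round with the crank so that every flange passes under the height gauge. Afterwards pull the knob fully up again and stand all the flanges upright, side by side, on the floor of the blue tray.

Things in the scene. Friction and masses are not known exactly. Their poses are not given: they have to be found in the camera images.
- flange_1: turned steel flange, one of three alike, any one of which may be absent: a disc 64 mm across and 12 mm thick with a round boss 40 mm across standing on its middle, 38 mm high in all, 0.22 to 0.45 kg; origin at the centre of its underside, z up along the boss; take it by the boss
- flange_2: another steel flange, the same as flange_1
- flange_3: another steel flange, the same as flange_1
- nest_1 (a point): centre of a nest on the top of the turntable: a round steel mark between four dowels (9 mm thick, 10 mm high, 2.5 mm of play round a flange). The nests lie 66 mm from the table axis, 120 degrees apart, and turn with the table; the table top is 108 mm over the bench, aluminium, 210 mm across
- nest_2 (a point): centre of the second nest
- nest_3 (a point): centre of the third nest
- table_axis (a point): point on the axis of the turntable at the height of its top. The height gauge stands along this point's own x axis, on the far side from the robot: its screw points down 66 mm from the axis, ending 42 mm over the table top (4 mm over a seated flange), on a 16 mm wide arm that reaches to a post 132 mm out; all of it under 175 mm over the bench
- gauge_base: grey cast base of the machine, bolted down, 34 mm high: 258 x 200 mm under the table and a wing 122 mm wide that reaches 255 mm from the table axis, under the crank; origin on the bench below the table axis, x axis towards the gauge, crank at its -y side
- turntable (a joint): angle of the turntable, rad, growing anticlockwise from above, without stops, counting on; starts near 0, where the gauge is half-way between two nests. Free to turn (0.03 N m) while the gear is out. Of the dogs, 6 are on the knob's collar, 12 on the gear below; they mesh every 0.52 rad with 0.14 rad of play, so rock it up to 0.35 rad against the gear, which stays put (0.23 N m)
- gear_knob (a joint): travel of the gear knob, m: 0 = fully up, gear out; 0.016 = fully down, gear in. It stays where it is left: about 2 N moves it down, 5 N up. At 0.006 the dogs butt and stop it unless they stand tooth to gap; ease it back off the dogs or press only lightly while the table is rocked, then press again. Dogs that only butt do not drive the table
- knob_top (a point): centre of the top of the gear knob: a black fluted knob, 34 mm across and 24 mm high, on the table's axis, its top 184 mm over the bench when up. It is keyed to the table: turning the knob turns the table
- crank (a joint): angle of the crank, rad, growing anticlockwise from above, without stops, 0 at the start; two turns of it make one turn of the table gear, the same way round (about 0.12 N m)
- crank_top (a point): centre of the top of the crank's upright handle, which spins freely on its pin: black, 17 mm thick, 50 mm high, 45 mm from the crank axis, its top 148 mm over the bench; the crank arm at its foot reaches up to 97 mm
- crank_axis (a point): point on the crank's axis at the height of the handle's top
- blue_tray: loose open tray of blue plastic, 249 x 204 mm and 36 mm high, floor 3 mm thick; origin at the centre of its underside; its y axis runs along the long side; inside it is 184 mm along x and 230 mm along y
- emery_block: cork block with emery paper, 95 x 53 x 29 mm, to the right of the work; leave it alone
- wood_block: hardwood block with dishes, 55 x 55 x 40 mm, in front of the machine; leave it alone
- spice_jar_1: spice jar with a red lid, 47 mm across, 97 mm high, beside the red bit case; leave it alone

How it is judged:
On the way, in this order (a step that is already met when the one before it is completed fails the run):
1. gear still out, every flange stands flat between the dowels of a nest (((distance between flange_1 and nest_1 below 0.0075 m and angle between flange_1's own z axis and vertical below 0.08 rad) or (distance between flange_1 and nest_2 below 0.0075 m and angle between flange_1's own z axis and vertical below 0.08 rad) or (distance between flange_1 and nest_3 below 0.0075 m and angle between flange_1's own z axis and vertical below 0.08 rad)) and ((distance between flange_2 and nest_1 below 0.0075 m and angle between flange_2's own z axis and vertical below 0.08 rad) or (distance between flange_2 and nest_2 below 0.0075 m and angle between flange_2's own z axis and vertical below 0.08 rad) or (distance between flange_2 and nest_3 below 0.0075 m and angle between flange_2's own z axis and vertical below 0.08 rad)) and ((distance between flange_3 and nest_1 below 0.0075 m and angle between flange_3's own z axis and vertical below 0.08 rad) or (distance between flange_3 and nest_2 below 0.0075 m and angle between flange_3's own z axis and vertical below 0.08 rad) or (distance between flange_3 and nest_3 below 0.0075 m and angle between flange_3's own z axis and vertical below 0.08 rad)) and contact force between each of flange_1, flange_2, flange_3 and the fingers below 0.3 N and value of joint gear_knob below 0.004 m), for 0.3 s.
2. the gear is in: the dogs have meshed and the knob is fully down (value of joint gear_knob above 0.0135 m), for 0.3 s.
3. gear in, the crank has taken the table once right round (at least 11.6 rad of the crank), with every flange still in a nest (((distance between flange_1 and nest_1 below 0.0075 m and angle between flange_1's own z axis and vertical below 0.08 rad) or (distance between flange_1 and nest_2 below 0.0075 m and angle between flange_1's own z axis and vertical below 0.08 rad) or (distance between flange_1 and nest_3 below 0.0075 m and angle between flange_1's own z axis and vertical below 0.08 rad)) and ((distance between flange_2 and nest_1 below 0.0075 m and angle between flange_2's own z axis and vertical below 0.08 rad) or (distance between flange_2 and nest_2 below 0.0075 m and angle between flange_2's own z axis and vertical below 0.08 rad) or (distance between flange_2 and nest_3 below 0.0075 m and angle between flange_2's own z axis and vertical below 0.08 rad)) and ((distance between flange_3 and nest_1 below 0.0075 m and angle between flange_3's own z axis and vertical below 0.08 rad) or (distance between flange_3 and nest_2 below 0.0075 m and angle between flange_3's own z axis and vertical below 0.08 rad) or (distance between flange_3 and nest_3 below 0.0075 m and angle between flange_3's own z axis and vertical below 0.08 rad)) and value of joint gear_knob above 0.0135 m and (value of joint crank above 11.6 rad or value of joint crank below -11.6 rad)), for 0.1 s.
At the end, for the whole second after the job is handed in: Every flange stands upright (within 8 degrees), let go and at rest, on the floor of the blue tray, the tray lies flat on the bench, and the gear knob is fully up (within 3 mm) (x of flange_1 in the frame of blue_tray between -0.075 and 0.075 m and y of flange_1 in the frame of blue_tray between -0.1 and 0.1 m and z of each of flange_1, flange_2, flange_3 in the frame of blue_tray below 0.012 m and angle between each of flange_1, flange_2, flange_3's own z axis and vertical below 0.15 rad and linear speed of each of flange_1, flange_2, flange_3 below 0.02 m/s and x of flange_2 in the frame of blue_tray between -0.075 and 0.075 m and y of flange_2 in the frame of blue_tray between -0.1 and 0.1 m and x of flange_3 in the frame of blue_tray between -0.075 and 0.075 m and y of flange_3 in the frame of blue_tray between -0.1 and 0.1 m and contact force between each of flange_1, flange_2, flange_3 and the fingers below 0.3 N and value of joint gear_knob below 0.003 m and angle between blue_tray's own z axis and vertical below 0.05 rad and height (world z) of blue_tray below 0.01 m); the robot touches nothing.
It fails at once if the emery block, the wood block or the spice jar is pushed more than 3 cm (distance of any of emery_block, wood_block, spice_jar_1 from where it was at the start of the episode above 0.03 m).
Of flange_1, flange_2, flange_3 only 2 to 3 are there at a start; the rules pass over those that are not, and their reading is None.
At some moment in a run one of flange_1, flange_2, flange_3 may be knocked a few centimetres aside while the robot is not near it.
Once in a run the grip may slacken for a moment while it holds something.
It also fails if it takes over 210 s, if anything falls off the work surface, if the arm or the gripper's body presses on something with over 40 N, if the wrist force passes 120 N, or if a joint passes its speed limit or range.

ROBOT

A 6-joint arm with a two-finger parallel gripper is mounted at the origin on a cart in front of the work surface, level with it; the furniture and walls round the work are solid. World frame = base frame: x ahead of the robot, y to its left, z up, the work surface at z = 0. Lengths are in m, angles in rad, forces in N, time in s.
With the tool pointing down it reaches from about 0.35 to 0.775 m from the base axis. Payload 7.3 kg.
Tool frame: the origin (TCP) lies at the centre of the arm's flange, where the gripper is bolted on; the fingertips stand 178 mm ahead of it and the grasp point (between the pads) lies robot.pinch_z ahead of it (robot.pinch_z is the distance from the TCP to the grasp point, in m); x points along the fingers, z is the direction in which the jaws open and shut, and the axes are right-handed (so a half turn about x gives the same grasp; the last joint's range is limited). The gripper opens to 92 mm and grips with 3 to 60 N. Pads are 19 mm wide; open, the fingers measure 130 mm over their backs; the gripper's body (75 mm by 190 mm) begins 47 mm behind the grasp point.
Start: joints at [-1.388, 0.342, 1.524, -0, 1.275, -0.146], TCP at [0.17, -0.497, 0.405] pointing down, gripper open.
Joint ranges: [-2.53, 2.53], [-0.77, 2.02], [0.04, 2.7], [-1, 4.14], [0.28, 2.66], [-3.11, 3.11]. Speed limits (rad/s): [2.57, 2.57, 3.14, 3.14, 3.14, 3.14].

INTERFACE

Orientations are given as [roll, pitch, yaw] about the fixed x, y, z axes, in that order (R = Rz(yaw) Ry(pitch) Rx(roll)).
In Python, from cell import robot gives the robot as it stands.
- The arm moves only by the shell command python3 -m jog 'ROWS' [FORCE]. ROWS is JSON, a list of rows, each an object of numbers: "fingers": the closure, from 0 (fully open) to 1 (shut); "x", "y", "z": the shift along the tool's x, y, z in cm; "spin": the turn about the tool's x in degrees. A call has 1 to 5 rows; each row is the pose to reach, as a shift and turn from the pose commanded when the call began, along the tool's axes at that moment; what a row does not reach only later rows make up. A row lasts 1/8 s, in which the tool goes at most 62.5 mm and 10.7 degrees, less where a joint would pass 70% of its speed; a pose out of reach is approached as far as the arm can. A call with a gripper value outside its range is refused whole. The fingers move at their own pace and stop on an object; FORCE is the grip in N (left out, the last holds). Time passes only in rows, so rows that repeat a pose let the fingers close. It gives the time, the measured TCP pose, the force and the opening at its end, in the units of the state.
- robot.observe(): the state, without advancing time (a new reading comes with each control period).
- robot.read_camera(name): name is "side" or "top"; returns a dict with "color" (400x640x3 uint8, red, green, blue), "mtx" (3x3 intrinsics, pixels), "k1" (the pictures are not rectified: a ray, as slopes to the right and down, at radius r is drawn at 1 + k1 r^2 times it, then the intrinsics apply), "view" (4x4, takes a point from world to camera coordinates). Camera axes: x right, y down, z forward; pixel columns grow to the right and rows downward; lengths in m; the calibration is good to about 2 mm. A picture is of the moment at which its call begins. There is no depth.
- robot.hand_in(): hands the job in, once; it reports no verdict.
Trained networks look in a picture, given as the dict that the camera call returned (one of the last four; its "shot" number tells which), for a name from the list of things; names that differ only in an ending like _2 or _b are one class to them, and where a whole thing is asked for, a point or a joint stands for the part that bears it (a point fixed in the world has none). Each returns a list of dicts, best first, with "conf" (0 to 1); they miss things now and then, are a little off and sometimes report something else, mostly with a low value. They report only what shows in the picture. A call takes as long as a camera call.
- robot.look_for(target, picture): "xy" ([column, row] in pixels, amid what is visible of it).
The state is a dict: "time": time; "qpos": joint angles; "qvel": joint speeds; "joint_efforts": joint torques, N m; "tool_pos": TCP position; "tool_rot": TCP orientation; "contact_force": force on the tool from outside, world axes, zero at the start; "torque": the same for the moment, N m; "opening": finger opening in m.
Only numpy, scipy, OpenCV 4.12 (cv2) and the standard library are available. Lean on these libraries where they do the work, as an engineer would, in place of code of your own. Each camera call takes 0.05 s, during which the arm holds its last target. There are 200 camera calls.

## Working session

There is one attempt and no reset: what is moved stays moved. The work goes in short steps, Python scripts to look and compute and a shell command to move; the robot and the scene stay as the last step left them, time stands still between calls to the robot, and variables do not carry over. Pictures are saved under pics/ and viewed, on a budget of 14 in all, crops included, one or two more only if the job needs it, and the job is handed in when it is done.

```bash
ls; mkdir -p pics; cat > h.py <<'E'
import numpy as np, cv2, json
from cell import robot
def ray(p,xy):
    K=p["mtx"];d=np.array([(xy[0]-K[0][2])/K[0][0],(xy[1]-K[1][2])/K[1][1]])
    u=d.copy()
    for _ in range(20): u=d/(1+p["k1"]*(u@u))
    V=np.array(p["view"]);R=V[:3,:3];t=V[:3,3]
    return -R.T@t, R.T@np.array([u[0],u[1],1.])
def onz(p,xy,z):
    o,d=ray(p,xy);return o+d*(z-o[2])/d[2]
def proj(p,X):
    V=np.array(p["view"]);c=V[:3,:3]@np.array(X)+V[:3,3];u=c[:2]/c[2];u=u*(1+p["k1"]*(u@u));K=np.array(p["mtx"])
    return np.array([K[0,0]*u[0]+K[0,2],K[1,1]*u[1]+K[1,2]])
def save(p,n,crop=None,s=1):
    im=p["color"][:,:,::-1]
    if crop: im=im[crop[1]:crop[3],crop[0]:crop[2]]
    cv2.imwrite("pics/"+n,cv2.resize(im,None,fx=s,fy=s,interpolation=cv2.INTER_CUBIC))
E
python3 - <<'E'
from h import *
s=robot.observe();print(s["time"],s["tool_pos"],s["tool_rot"],s["opening"],robot.pinch_z)
for c in("top","side"):
    p=robot.read_camera(c);save(p,c+"0.png");o,d=ray(p,(320,200));print(c,o,d)
    for t,z in(("flange_1",.038),("nest_1",.108),("knob_top",.184),("crank_top",.148),("crank_axis",.097),("blue_tray",.003),("gauge_base",.034),("emery_block",.029),("wood_block",.04),("spice_jar_1",.097)):
        for r in robot.look_for(t,p)[:4]: print(t,np.round(r["xy"],1),round(r["conf"],2),np.round(onz(p,r["xy"],z),3))
E
```

```text
pics
0.0 [ 0.16952468 -0.49674271  0.4040433 ] [3.00975838 1.56923552 1.76777134] 0.09218937104642375 0.1592
top [ 0.34444998 -0.04002434  1.49251061] [ 0.11553012  0.00693449 -0.99334381]
flange_1 [233.5 216.7] 0.85 [0.456 0.231 0.038]
flange_1 [265.8 224.2] 0.69 [0.436 0.132 0.038]
flange_1 [291.3 213.8] 0.62 [0.469 0.056 0.038]
nest_1 [364.1 189.9] 0.79 [ 0.538 -0.157  0.108]
nest_1 [425.2 208.9] 0.74 [ 0.488 -0.334  0.108]
nest_1 [266.  227.2] 0.17 [0.423 0.122 0.108]
knob_top [366.6 184.5] 0.45 [ 0.543 -0.157  0.184]
knob_top [234.2 213.9] 0.3 [0.452 0.202 0.184]
knob_top [178.  198.3] 0.19 [0.491 0.36  0.184]
crank_axis [264.8 224.4] 0.65 [0.432 0.128 0.097]
crank_axis [372.3 194.2] 0.6 [ 0.528 -0.182  0.097]
blue_tray [175.9 198.5] 0.75 [0.511 0.422 0.003]
blue_tray [361.8 192.4] 0.74 [ 0.545 -0.159  0.003]
gauge_base [370.8 193.8] 0.71 [ 0.537 -0.184  0.034]
emery_block [460.7 196.1] 0.93 [ 0.538 -0.461  0.029]
wood_block [399.2 250.4] 0.81 [ 0.368 -0.271  0.04 ]
spice_jar_1 [239.5 157.6] 0.65 [0.626 0.21  0.097]
side [0.03965328 1.01722347 0.9495374 ] [ 0.32911712 -0.72617496 -0.6040839 ]
flange_1 [302.3 272.6] 0.9 [0.443 0.252 0.038]
flange_1 [319.9 233.4] 0.79 [0.466 0.08  0.038]
flange_1 [319.6 255.7] 0.55 [0.426 0.171 0.038]
flange_1 [250.1 241.3] 0.16 [0.647 0.199 0.038]
nest_1 [326.1 169.7] 0.76 [ 0.55  -0.164  0.108]
knob_top [328.1 154.2] 0.58 [ 0.536 -0.148  0.184]
crank_top [361.3 149. ] 0.63 [ 0.464 -0.284  0.148]
crank_axis [330.3 179.5] 0.86 [ 0.519 -0.129  0.097]
blue_tray [270.7 289.8] 0.77 [0.512 0.318 0.003]
blue_tray [250.1 243.4] 0.71 [0.666 0.176 0.003]
gauge_base [330.1 180.3] 0.92 [ 0.553 -0.208  0.034]
gauge_base [328.7 157.2] 0.28 [ 0.622 -0.356  0.034]
spice_jar_1 [250.2 241.1] 0.91 [0.608 0.251 0.097]
spice_jar_1 [356.  156.6] 0.16 [ 0.49  -0.306  0.097]
```

```bash
python3 - <<'E'
import cv2
a=cv2.imread("pics/top0.png")[110:290,130:500];cv2.imwrite("pics/t.png",cv2.resize(a,None,fx=2.15,fy=2.15,interpolation=cv2.INTER_CUBIC))
a=cv2.imread("pics/side0.png")[90:350,190:460];cv2.imwrite("pics/s.png",cv2.resize(a,None,fx=2.3,fy=2.3,interpolation=cv2.INTER_CUBIC))
E
```

```text
(no output)
```

View pics/t.png

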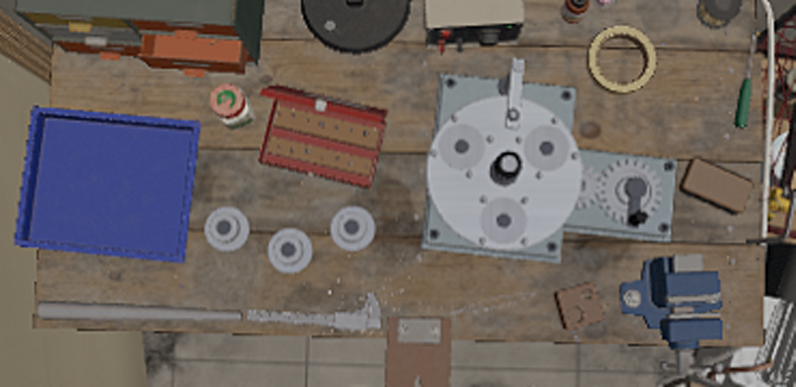

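View pics/s.png

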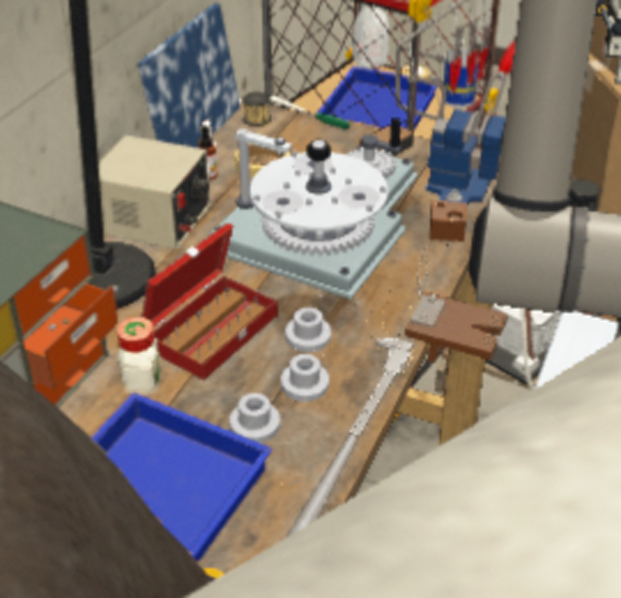

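The top view (crop, ×2.15, offset 130,110) shows three upright flanges at crop (228,229), (289,250) and (352,228). The table centre is at (505,167), the nests at (461,147), (546,148) and (503,221), the gauge screw at about (514,115), the crank handle at (636,215), and the tray at (108,185). Next I'll measure these precisely.

```bash
cat >> h.py <<'E'
def ell(p,roi,fn,zc,minA=20):
    """blob in roi (full px) by mask fn(hsv,gray); returns centre world at zc, size px"""
    s=4;x0,y0,x1,y1=roi
    im=cv2.resize(p["color"][y0:y1,x0:x1],None,fx=s,fy=s,interpolation=cv2.INTER_CUBIC)
    hsv=cv2.cvtColor(im,cv2.COLOR_RGB2HSV).astype(int)
    m=fn(hsv).astype(np.uint8)
    out=[]
    for c in cv2.findContours(m,cv2.RETR_EXTERNAL,cv2.CHAIN_APPROX_NONE)[0]:
        if cv2.contourArea(c)<minA*s*s: continue
        h=cv2.convexHull(c);e=cv2.fitEllipse(h) if len(h)>5 else cv2.minAreaRect(h)
        px=((e[0][0]+.5)/s-.5+x0,(e[0][1]+.5)/s-.5+y0)
        out.append((np.round(px,2),np.round(np.array(e[1])/s,1),np.round(onz(p,px,zc),4),round(e[2])))
    return out
E
python3 - <<'E'
from h import *
p=robot.read_camera("top")
print(p["mtx"],p["k1"])
for x,y in((360,209),(355,194),(345,178),(366,188),(233,217),(240,216),(250,230),(364,213),(344,179)):
    print(x,y,p["color"][y,x])
for n,(x,y) in dict(a=(236,216.5),b=(264.5,226),c=(293.5,216)).items():
    for lim in(50,70): print(n,lim,ell(p,(int(x)-16,int(y)-16,int(x)+17,int(y)+17),lambda h:(h[...,1]<lim)&(h[...,2]>90),.012,100))
print("table",ell(p,(320,145,410,235),lambda h:(h[...,2]>185)&(h[...,1]<30),.108,300))
for n,(x,y) in dict(n1=(344.4,178.4),n2=(384,178.8),n3=(364,212.8)).items():
    print(n,ell(p,(int(x)-13,int(y)-13,int(x)+14,int(y)+14),lambda h:(h[...,2]<185),.108,20))
print("knob",ell(p,(350,170,384,202),lambda h:(h[...,2]<60),.184,20))
print("crank",ell(p,(410,185,445,220),lambda h:(h[...,2]<60),.148,5))
print("tray",ell(p,(130,150,230,245),lambda h:(abs(h[...,0]-118)<10)&(h[...,1]>120),.036,1000))
m=cv2.inRange(cv2.cvtColor(p["color"],cv2.COLOR_RGB2HSV),(108,120,40),(128,255,255));m[:,:130]=0;m[:,235:]=0
c=max(cv2.findContours(m,0,1)[0],key=cv2.contourArea);b=cv2.boxPoints(cv2.minAreaRect(c))
print([np.round(onz(p,q,.036),3) for q in b])
E
```

```text
[[483.9368713    0.         316.32032585]
 [  0.         483.9368713  204.03171578]
 [  0.           0.           1.        ]] -0.10297099047871179
360 209 [155 156 164]
355 194 [163 166 172]
345 178 [78 80 89]
366 188 [161 162 169]
233 217 [75 77 85]
240 216 [118 118 120]
250 230 [119 109  96]
364 213 [78 80 89]
344 179 [75 75 84]
a 50 [(array([242.51, 217.11]), array([35.6, 40.3]), array([0.4574, 0.2076, 0.012 ]), 33)]
a 70 [(array([236., 216.]), array([32.8, 32.8]), array([0.4603, 0.2279, 0.012 ]), 90)]
b 50 [(array([264.4 , 226.05]), array([21.6, 22. ]), array([0.4318, 0.1388, 0.012 ]), 2), (array([267.02, 211.96]), array([ 7.3, 30. ]), array([0.4754, 0.1324, 0.012 ]), 86)]
b 70 [(array([259.55, 221.94]), array([34.3, 48.8]), array([0.444 , 0.1543, 0.012 ]), 47)]
c 50 [(array([290.73, 212.96]), array([24.8, 34.1]), array([0.4742, 0.0592, 0.012 ]), 106)]
c 70 [(array([291.24, 208.81]), array([32.8, 36.3]), array([0.4871, 0.058 , 0.012 ]), 160)]
table []
n1 [(array([344., 178.]), array([26.7, 26.7]), array([ 0.5714, -0.0981,  0.108 ]), 90)]
n2 [(array([384., 178.]), array([26.7, 26.7]), array([ 0.5744, -0.214 ,  0.108 ]), 90)]
n3 [(array([364., 212.]), array([26.7, 26.7]), array([ 0.4741, -0.1576,  0.108 ]), 90)]
knob [(array([365.  , 187.11]), array([12. , 15.2]), array([ 0.5352, -0.1528,  0.184 ]), 44)]
crank [(array([425.89, 211.12]), array([7. , 9.2]), array([ 0.4772, -0.3277,  0.148 ]), 63)]
tray [(array([179.64, 194.75]), array([ 91., 109.]), array([0.5191, 0.4012, 0.036 ]), 12)]
[array([0.426, 0.532, 0.036]), array([0.63 , 0.525, 0.036]), array([0.61 , 0.273, 0.036]), array([0.409, 0.283, 0.036])]
```

```bash
python3 - <<'E'
from h import *
p=robot.read_camera("top")
for n,(x,y) in dict(a=(236,216.5),b=(264.5,226),c=(293.5,216)).items():
    for lim in(25,35,42): print(n,lim,ell(p,(int(x)-16,int(y)-16,int(x)+17,int(y)+17),lambda h:(h[...,1]<lim)&(h[...,2]>60),.012,200))
for t in(125,140,150): print("table",ell(p,(320,145,410,235),lambda h:(h[...,2]>t)&(h[...,1]<30),.108,300))
for n,(x,y) in dict(n1=(344.4,178.4),n2=(384,178.8),n3=(364,212.8)).items():
    for t in(105,145): print(n,t,ell(p,(int(x)-13,int(y)-13,int(x)+14,int(y)+14),lambda h:(h[...,2]<t),.108,15))
print("knob",ell(p,(350,170,384,202),lambda h:(h[...,2]<45),.184,20))
save(p,"c1.png",(320,130,450,240),6)
E
```

```text
a 25 [(array([235.17, 216.05]), array([21.2, 21.4]), array([0.4601, 0.2305, 0.012 ]), 175)]
a 35 [(array([235.19, 216.05]), array([21.3, 21.8]), array([0.4601, 0.2305, 0.012 ]), 180)]
a 42 [(array([235.2 , 216.02]), array([21.5, 22.2]), array([0.4602, 0.2304, 0.012 ]), 178)]
b 25 [(array([264.43, 226.08]), array([21. , 21.3]), array([0.4317, 0.1387, 0.012 ]), 179)]
b 35 [(array([264.44, 226.06]), array([21.2, 21.6]), array([0.4317, 0.1387, 0.012 ]), 12)]
b 42 [(array([264.43, 226.07]), array([21.4, 21.7]), array([0.4317, 0.1387, 0.012 ]), 2)]
c 25 [(array([293.6, 215.7]), array([21.3, 21.4]), array([0.466 , 0.0501, 0.012 ]), 162)]
c 35 [(array([293.59, 215.63]), array([21.6, 21.7]), array([0.4662, 0.0501, 0.012 ]), 177)]
c 42 [(array([290.94, 213.1 ]), array([24.3, 30.9]), array([0.4738, 0.0585, 0.012 ]), 116)]
table [(array([365.99, 189.2 ]), array([ 90.8, 102.6]), array([ 0.5403, -0.1623,  0.108 ]), 180)]
table [(array([368.8 , 184.45]), array([83.6, 91.4]), array([ 0.5544, -0.1702,  0.108 ]), 135)]
table [(array([366.85, 187.76]), array([76.8, 78.2]), array([ 0.5446, -0.1647,  0.108 ]), 125)]
n1 105 [(array([344.25, 177.71]), array([5.7, 6.1]), array([ 0.5722, -0.0988,  0.108 ]), 77)]
n1 145 [(array([344.28, 177.69]), array([7.2, 7.5]), array([ 0.5723, -0.0989,  0.108 ]), 53), (array([332.38, 168.88]), array([ 8.1, 16.4]), array([ 0.5973, -0.0639,  0.108 ]), 35)]
n2 105 [(array([383.7, 178.4]), array([5.9, 6. ]), array([ 0.5732, -0.2132,  0.108 ]), 49)]
n2 145 [(array([383.81, 178.46]), array([7.3, 7.8]), array([ 0.5731, -0.2135,  0.108 ]), 171), (array([390.35, 154.67]), array([ 6.6, 46.1]), array([ 0.6438, -0.2319,  0.108 ]), 158)]
n3 105 [(array([363.77, 212.13]), array([5.7, 6.3]), array([ 0.4737, -0.157 ,  0.108 ]), 98)]
n3 145 [(array([363.83, 212.14]), array([7.3, 7.5]), array([ 0.4737, -0.1571,  0.108 ]), 165)]
knob [(array([365.49, 186.61]), array([11.7, 13.2]), array([ 0.5366, -0.1541,  0.184 ]), 39)]
```

View pics/c1.png

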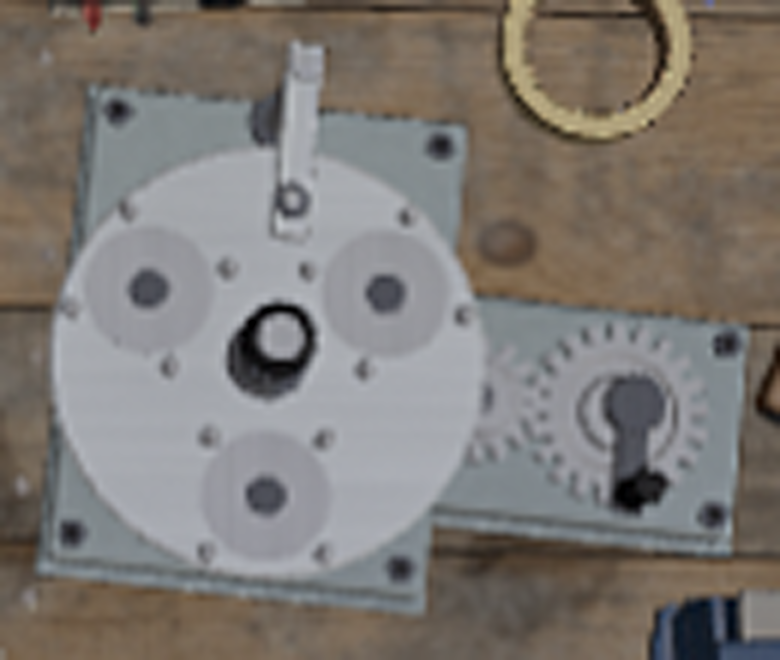

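```bash
cat >> h.py <<'E'
from scipy.spatial.transform import Rotation as Ro
def go(*targets):
    """targets (x,y,z,jawdeg) of pinch -> shifts from current pose, cm/deg, in present tool axes"""
    s=robot.observe();R=Ro.from_euler("xyz",s["tool_rot"]).as_matrix()
    pin=s["tool_pos"]+R[:,0]*robot.pinch_z
    print("t",round(s["time"],2),"pinch",np.round(pin,4),"jaw",round(np.degrees(np.arctan2(R[1,2],R[0,2])),1),"tilt",round(np.degrees(np.arccos(-R[2,0])),2),"open",round(s["opening"],4),"F",np.round(s["contact_force"],1),"q6",round(s["qpos"][5],2))
    for T in targets:
        d=(R.T@(np.array(T[:3])-pin))*100
        o=f"-> x {d[0]:.2f} y {d[1]:.2f} z {d[2]:.2f} |{np.linalg.norm(d):.1f}|"
        if len(T)>3:
            a=np.radians(T[3]);v=R.T@np.array([np.cos(a),np.sin(a),0]);sp=-np.degrees(np.arctan2(v[1],v[2]));sp=(sp+90)%180-90
            o+=f" spin {sp:.1f}"
        print(o)
E
python3 -c "
from h import *
go((.466,.05,.2,150),(.466,.05,.034,150))"
```

```text
t 1.2 pinch [ 0.1696 -0.4969  0.2455] jaw -71.2 tilt 0.01 open 0.0918 F [-0.2 -0.  -0.1] q6 -0.15
-> x 4.55 y 45.72 z -42.19 |62.4| spin -41.2
-> x 21.15 y 45.72 z -42.19 |65.7| spin -41.2
```

```bash
python3 -m jog '[{"y":4,"z":-4,"spin":-8},{"y":8,"z":-8,"spin":-16},{"y":12,"z":-12,"spin":-24},{"y":16,"z":-16,"spin":-32},{"y":20,"z":-20,"spin":-41,"fingers":0.35}]' 20
python3 -c "
from h import *
go((.466,.05,.2,150),(.466,.05,.034,150))"
```

```text
t 1.2 pinch [ 0.1696 -0.4969  0.2455] jaw -71.2 tilt 0.01 open 0.0918 F [-0.2 -0.  -0.1] q6 -0.15
-> x 4.55 y 45.72 z -42.19 |62.4| spin -41.2
-> x 21.15 y 45.72 z -42.19 |65.7| spin -41.2$[0]: bad value
```

```bash
python3 -m jog '[{"fingers":0.35,"x":0,"y":4,"z":-4,"spin":-8},{"fingers":0.35,"x":0,"y":8,"z":-8,"spin":-16},{"fingers":0.35,"x":0,"y":12,"z":-12,"spin":-24},{"fingers":0.35,"x":0,"y":16,"z":-16,"spin":-32},{"fingers":0.35,"x":0,"y":20,"z":-20,"spin":-41}]' 20
python3 -c "
from h import *
go((.466,.05,.2,150),(.466,.05,.034,150))"
```

```text
time: 1.82
tool_pos: [0.2947, -0.2414, 0.405]
tool_rot: [-0.266, 1.57, -0.788]
contact_force: [0.5, 0.8, -0.5]
opening: 0.06
t 1.82 pinch [ 0.2948 -0.2415  0.2458] jaw -29.9 tilt 0.06 open 0.06 F [ 0.5  0.8 -0.5] q6 -0.37
-> x 4.57 y 33.81 z 0.30 |34.1| spin 0.1
-> x 21.17 y 33.81 z 0.28 |39.9| spin 0.1
```

```bash
python3 -m jog '[{"fingers":0.35,"x":0,"y":6,"z":0,"spin":0},{"fingers":0.35,"x":1,"y":12,"z":0,"spin":0},{"fingers":0.35,"x":3,"y":18,"z":0,"spin":0},{"fingers":0.35,"x":4,"y":24,"z":0.2,"spin":0},{"fingers":0.35,"x":5,"y":30,"z":0.3,"spin":0}]'
python3 -m jog '[{"fingers":0.35,"x":3,"y":3.8,"z":0,"spin":0},{"fingers":0.35,"x":8,"y":3.8,"z":0,"spin":0},{"fingers":0.35,"x":13,"y":3.8,"z":0,"spin":0},{"fingers":0.35,"x":13,"y":3.8,"z":0,"spin":0}]'
python3 -c "
from h import *
go((.466,.05,.034,150))
p=robot.read_camera('top');save(p,'g1.png',(240,170,340,245),7)"
```

```text
time: 2.45
tool_pos: [0.4484, 0.0168, 0.3546]
tool_rot: [0.088, 1.57, -0.439]
contact_force: [0.5, -1.0, -1.5]
opening: 0.06
time: 2.95
tool_pos: [0.4655, 0.0479, 0.2221]
tool_rot: [-2.663, 1.563, 3.094]
contact_force: [-0.8, -0.3, 0.5]
opening: 0.0599
t 2.95 pinch [0.4643 0.0479 0.063 ] jaw -30.1 tilt 0.44 open 0.0599 F [-0.8 -0.3  0.5] q6 0.46
-> x 2.89 y 0.28 z 0.07 |2.9| spin -0.1
```

View pics/g1.png

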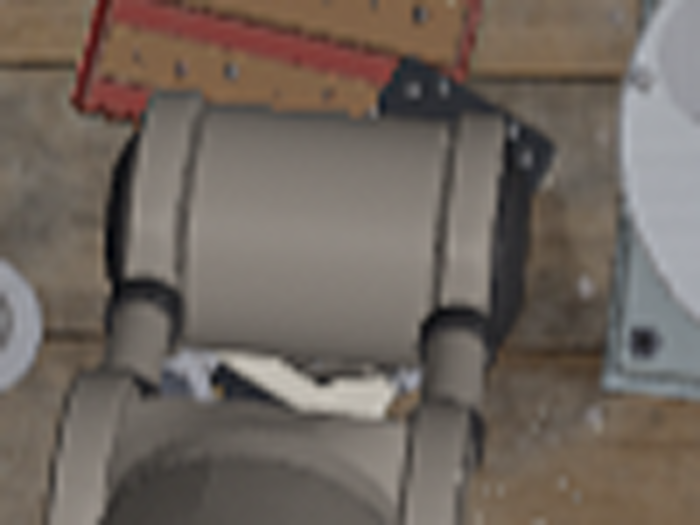

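```bash
python3 -m jog '[{"fingers":0.35,"x":2.5,"y":0.25,"z":0,"spin":0},{"fingers":0.35,"x":2.9,"y":0.25,"z":0,"spin":0},{"fingers":1,"x":2.9,"y":0.25,"z":0,"spin":0},{"fingers":1,"x":2.9,"y":0.25,"z":0,"spin":0},{"fingers":1,"x":2.9,"y":0.25,"z":0,"spin":0}]' 30
python3 -c "
from h import *
go((.466,.05,.2,150))"
```

```text
time: 3.62
tool_pos: [0.4681, 0.0499, 0.1968]
tool_rot: [0.441, 1.569, -0.085]
contact_force: [-1.4, -0.2, 7.6]
opening: 0.0395
t 3.62 pinch [0.4683 0.0498 0.0376] jaw -30.2 tilt 0.08 open 0.0395 F [-1.4 -0.2  7.6] q6 0.47
-> x -16.25 y -0.09 z -0.19 |16.2| spin -0.2
```

```bash
python3 -m jog '[{"fingers":1,"x":-4,"y":0,"z":0,"spin":0},{"fingers":1,"x":-9,"y":0,"z":0,"spin":0},{"fingers":1,"x":-14,"y":0,"z":0,"spin":0},{"fingers":1,"x":-14,"y":0,"z":0,"spin":0}]'
python3 -c "
from h import *
go((.5722,-.0988,.175,150))
p=robot.read_camera('side');save(p,'g2.png',(250,150,390,260),5)"
```

```text
time: 4.12
tool_pos: [0.4686, 0.0499, 0.3393]
tool_rot: [0.457, 1.563, -0.07]
contact_force: [0.7, -1.0, -3.0]
opening: 0.0393
t 4.12 pinch [0.4699 0.0498 0.1801] jaw -30.2 tilt 0.46 open 0.0393 F [ 0.7 -1.  -3. ] q6 0.47
-> x 0.60 y -7.71 z 16.31 |18.0| spin -0.2
```

View pics/g2.png

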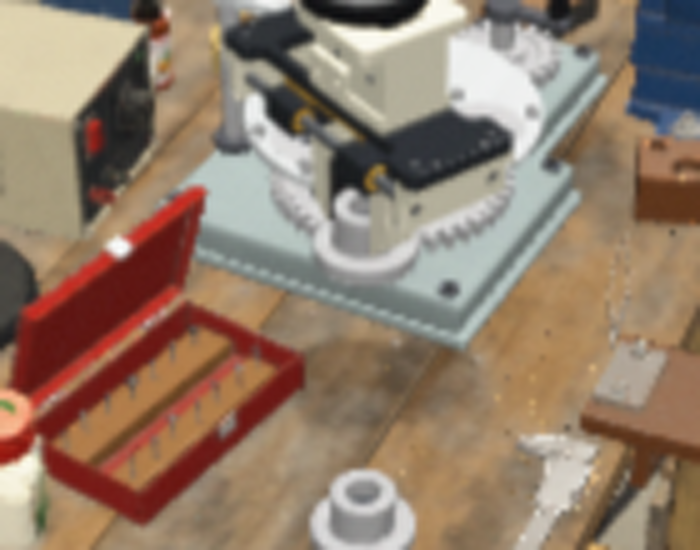

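```bash
python3 -m jog '[{"fingers":1,"x":0,"y":-2,"z":4,"spin":0},{"fingers":1,"x":0,"y":-4,"z":8,"spin":0},{"fingers":1,"x":0,"y":-6,"z":12.5,"spin":0},{"fingers":1,"x":0.5,"y":-7.7,"z":16.3,"spin":0},{"fingers":1,"x":0.5,"y":-7.7,"z":16.3,"spin":0}]'
python3 -m jog '[{"fingers":1,"x":0,"y":0,"z":0,"spin":0},{"fingers":1,"x":0,"y":0,"z":0,"spin":0}]'
python3 -c "
from h import *
go((.5722,-.0988,.1456,150))
p=robot.read_camera('side');save(p,'g3.png',(270,110,390,220),6)"
```

```text
time: 4.8
tool_pos: [0.5706, -0.101, 0.3275]
tool_rot: [-2.782, 1.567, 2.972]
contact_force: [-0.8, 1.0, -4.2]
opening: 0.0388
time: 5.05
tool_pos: [0.5696, -0.0977, 0.3301]
tool_rot: [-2.955, 1.569, 2.803]
contact_force: [0.1, 0.6, -3.5]
opening: 0.0392
t 5.05 pinch [ 0.5693 -0.0976  0.1709] jaw -30.1 tilt 0.1 open 0.0392 F [ 0.1  0.6 -3.5] q6 0.22
-> x 2.53 y 0.04 z 0.31 |2.5| spin -0.1
```

View pics/g3.png

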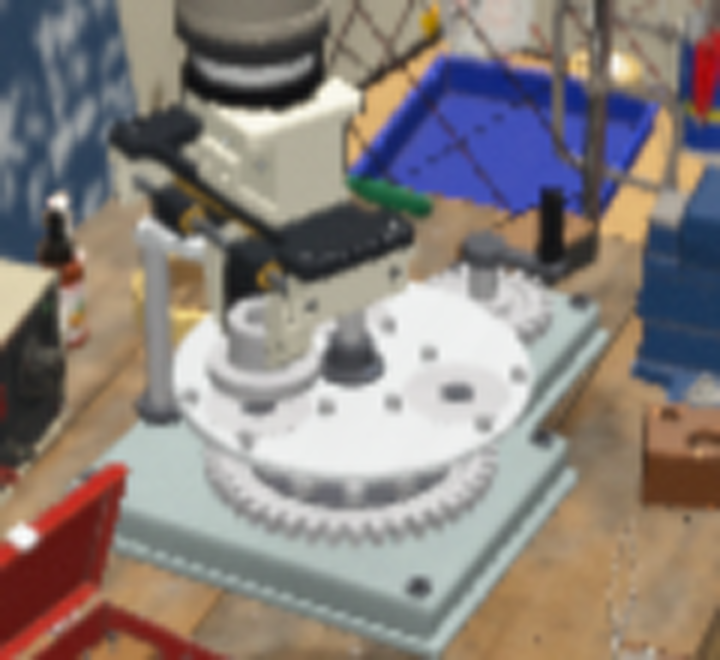

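```bash
python3 -c "
from h import *
p=robot.read_camera('side')
for n in((.5722,-.0988,.108),(.4737,-.157,.108)): print(proj(p,n))
# hole marks in side
print(ell(p,(302,166,326,187),lambda h:h[...,2]<105,.108,5)); print(ell(p,(336,166,356,184),lambda h:h[...,2]<105,.108,5))
def ext(c):
    a=np.linspace(0,2*np.pi,200);q=np.array([proj(p,(c[0]+.032*np.cos(t),c[1]+.032*np.sin(t),z)) for t in a for z in(c[2],c[2]+.012)]);return q[:,0].min(),q[:,0].max(),q[:,1].max()
for c in((.5693,-.0976,.1333),(.5722,-.0988,.1333),(.5693,-.0976,.1313)): print(ext(c))
im=p['color']
for r in (170,172,174): print([int(v) for v in im[r,300:330].mean(1)])
for c in (310,314,318): print(c,[int(v) for v in im[165:185,c].mean(1)])
"
```

```text
[312.68983017 177.87798626]
[345.71868032 175.58848474]
[(array([311.07, 179.22]), array([ 8.7, 28.5]), array([ 0.5739, -0.0892,  0.108 ]), 0)]
[]
(np.float64(303.6307953875994), np.float64(322.65126768236394), np.float64(177.38725089493326))
(np.float64(303.01117657431126), np.float64(322.0111308753634), np.float64(177.00594049281582))
(np.float64(303.6477870542374), np.float64(322.6532162061443), np.float64(177.88472582198963))
[235, 236, 236, 234, 208, 209, 212, 202, 163, 141, 137, 141, 143, 145, 150, 151, 144, 139, 166, 199, 215, 216, 206, 126, 79, 63, 65, 66, 67, 68]
[236, 236, 236, 233, 191, 145, 171, 199, 211, 208, 203, 196, 195, 190, 191, 196, 202, 209, 210, 210, 195, 165, 138, 129, 94, 84, 84, 87, 90, 93]
[227, 213, 222, 233, 230, 184, 139, 136, 145, 151, 160, 167, 170, 174, 175, 172, 168, 159, 149, 142, 135, 163, 220, 233, 226, 220, 195, 163, 157, 163]
310 [161, 139, 134, 134, 133, 137, 164, 203, 199, 160, 144, 153, 153, 168, 210, 219, 202, 165, 161, 178]
314 [169, 156, 151, 149, 151, 150, 158, 191, 206, 175, 149, 140, 115, 125, 198, 218, 220, 223, 234, 238]
318 [166, 163, 165, 163, 151, 166, 199, 210, 187, 149, 141, 176, 209, 216, 219, 217, 205, 229, 237, 238]
```

```bash
python3 -m jog '[{"fingers":1,"x":0.6,"y":0.05,"z":0.3,"spin":0},{"fingers":1,"x":1.4,"y":0.05,"z":0.3,"spin":0},{"fingers":1,"x":2.1,"y":0.05,"z":0.3,"spin":0},{"fingers":1,"x":2.4,"y":0.05,"z":0.3,"spin":0},{"fingers":1,"x":2.4,"y":0.05,"z":0.3,"spin":0}]'
python3 -c "
from h import *
go((.5722,-.0988,.1456,150))"
```

```text
time: 5.78
tool_pos: [0.573, -0.0997, 0.3064]
tool_rot: [-2.829, 1.57, 2.927]
contact_force: [-0.5, 0.1, -3.3]
opening: 0.0392
t 5.78 pinch [ 0.5729 -0.0997  0.1472] jaw -30.2 tilt 0.03 open 0.0392 F [-0.5  0.1 -3.3] q6 0.22
-> x 0.16 y 0.04 z -0.10 |0.2| spin -0.2
```

```bash
python3 -m jog '[{"fingers":1,"x":0.2,"y":0.05,"z":-0.1,"spin":0},{"fingers":0.4,"x":0.2,"y":0.05,"z":-0.1,"spin":0},{"fingers":0.4,"x":0.2,"y":0.05,"z":-0.1,"spin":0},{"fingers":0.4,"x":-3,"y":0.05,"z":-0.1,"spin":0},{"fingers":0.4,"x":-8,"y":0.05,"z":-0.1,"spin":0}]'
python3 -c "
from h import *
go((.4317,.1387,.18,90),(.4317,.1387,.065,90))"
```

```text
time: 6.4
tool_pos: [0.5722, -0.0987, 0.3866]
tool_rot: [-2.897, 1.568, 2.86]
contact_force: [0.1, -0.0, 0.7]
opening: 0.0554
t 6.4 pinch [ 0.5717 -0.0986  0.2274] jaw -30.2 tilt 0.18 open 0.0554 F [ 0.1 -0.   0.7] q6 0.22
-> x 4.80 y 13.48 z -24.01 |28.0| spin 59.8
-> x 16.30 y 13.49 z -23.98 |32.0| spin 59.8
```

```bash
python3 -m jog '[{"fingers":0.35,"x":0,"y":2,"z":-4,"spin":10},{"fingers":0.35,"x":1,"y":5,"z":-9,"spin":20},{"fingers":0.35,"x":2,"y":8,"z":-14,"spin":30},{"fingers":0.35,"x":4,"y":10.5,"z":-19,"spin":40},{"fingers":0.35,"x":6,"y":13.5,"z":-24,"spin":50}]'
python3 -m jog '[{"fingers":0.35,"x":0,"y":0,"z":0,"spin":10},{"fingers":0.35,"x":4,"y":0,"z":0,"spin":10},{"fingers":0.35,"x":8,"y":0,"z":0,"spin":10},{"fingers":0.35,"x":10,"y":0,"z":0,"spin":10},{"fingers":0.35,"x":10,"y":0,"z":0,"spin":10}]'
python3 -c "
from h import *
go((.4317,.1387,.036,90))
p=robot.read_camera('top')
print(ell(p,(219,200,252,233),lambda h:(h[...,1]<30)&(h[...,2]>60),.012,200))
save(p,'n1.png',(215,160,400,260),4)"
```

```text
time: 7.02
tool_pos: [0.4334, 0.1371, 0.328]
tool_rot: [1.542, 1.569, 0.147]
contact_force: [0.1, 1.1, 0.5]
opening: 0.0598
time: 7.65
tool_pos: [0.4343, 0.1358, 0.2271]
tool_rot: [-1.4, 1.569, -2.963]
contact_force: [0.3, -0.6, -0.3]
opening: 0.0598
t 7.65 pinch [0.4339 0.1357 0.0679] jaw -89.6 tilt 0.13 open 0.0598 F [ 0.3 -0.6 -0.3] q6 1.7
-> x 3.19 y -0.21 z -0.30 |3.2| spin 0.4
[(array([237.66, 214.86]), array([41.3, 43. ]), array([0.464 , 0.2229, 0.012 ]), 133)]
```

View pics/n1.png

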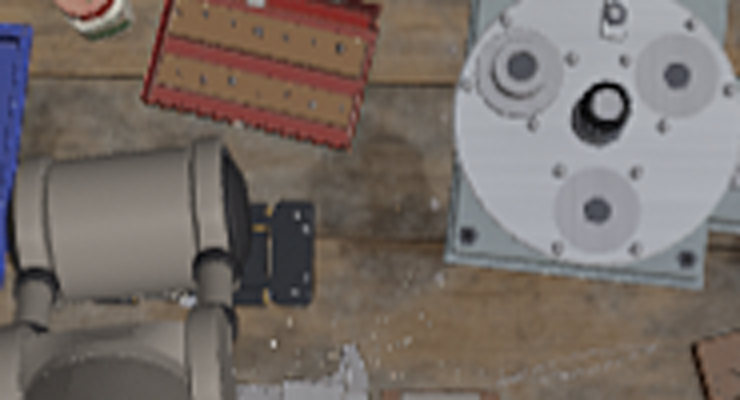

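The first flange sits between the dowels of nest 1 (crop 520,72). Next is flange b.

```bash
python3 -m jog '[{"fingers":0.35,"x":2,"y":-0.2,"z":-0.3,"spin":0},{"fingers":0.35,"x":3.2,"y":-0.2,"z":-0.3,"spin":0},{"fingers":1,"x":3.2,"y":-0.2,"z":-0.3,"spin":0},{"fingers":1,"x":3.2,"y":-0.2,"z":-0.3,"spin":0},{"fingers":1,"x":3.2,"y":-0.2,"z":-0.3,"spin":0}]' 30
python3 -c "
from h import *
go((.4317,.1387,.036,90))"
python3 -m jog '[{"fingers":1,"x":-4,"y":0,"z":0,"spin":0},{"fingers":1,"x":-9,"y":0,"z":0,"spin":0},{"fingers":1,"x":-14,"y":0,"z":0,"spin":0},{"fingers":1,"x":-14,"y":0,"z":0,"spin":0}]'
python3 -c "
from h import *
go((.4737,-.157,.17,90))"
```

```text
time: 8.32
tool_pos: [0.4328, 0.1387, 0.1965]
tool_rot: [1.474, 1.569, -0.09]
contact_force: [0.4, -1.2, 3.0]
opening: 0.0393
t 8.32 pinch [0.4331 0.1387 0.0373] jaw -89.6 tilt 0.08 open 0.0393 F [ 0.4 -1.2  3. ] q6 1.71
-> x 0.13 y -0.14 z -0.01 |0.2| spin 0.4
time: 8.82
tool_pos: [0.4332, 0.139, 0.3391]
tool_rot: [1.711, 1.563, 0.147]
contact_force: [0.1, 0.6, -3.7]
opening: 0.0391
t 8.82 pinch [0.4344 0.1391 0.1799] jaw -89.6 tilt 0.46 open 0.0391 F [ 0.1  0.6 -3.7] q6 1.71
-> x 0.99 y 3.71 z 29.64 |29.9| spin 0.4
```

```bash
python3 -m jog '[{"fingers":1,"x":0,"y":0.5,"z":5,"spin":0},{"fingers":1,"x":0,"y":1.5,"z":11,"spin":0},{"fingers":1,"x":0,"y":2.5,"z":17,"spin":0},{"fingers":1,"x":0,"y":3.4,"z":23,"spin":0},{"fingers":1,"x":0,"y":3.8,"z":27.5,"spin":0}]'
python3 -m jog '[{"fingers":1,"x":0.5,"y":0,"z":2,"spin":0.4},{"fingers":1,"x":0.8,"y":0,"z":2,"spin":0.4},{"fingers":1,"x":0.8,"y":0,"z":2,"spin":0.4},{"fingers":1,"x":0.8,"y":0,"z":2,"spin":0.4}]'
python3 -c "
from h import *
go((.4751,-.157,.147,90))"
```

```text
time: 9.45
tool_pos: [0.4721, -0.1382, 0.3339]
tool_rot: [-1.99, 1.568, 2.728]
contact_force: [-0.0, 0.2, -2.8]
opening: 0.0396
time: 9.95
tool_pos: [0.4726, -0.1546, 0.3277]
tool_rot: [-2.304, 1.57, 2.41]
contact_force: [-0.1, 0.1, -3.7]
opening: 0.0395
t 9.95 pinch [ 0.4725 -0.1545  0.1685] jaw -89.9 tilt 0.04 open 0.0395 F [-0.1  0.1 -3.7] q6 1.1
-> x 2.15 y 0.26 z 0.25 |2.2| spin 0.1
```

```bash
python3 -m jog '[{"fingers":1,"x":0.4,"y":0.25,"z":0.2,"spin":0},{"fingers":1,"x":1.0,"y":0.25,"z":0.2,"spin":0},{"fingers":1,"x":1.7,"y":0.25,"z":0.2,"spin":0},{"fingers":1,"x":2.1,"y":0.25,"z":0.2,"spin":0},{"fingers":1,"x":2.1,"y":0.25,"z":0.2,"spin":0}]'
python3 -c "
from h import *
go((.4751,-.157,.1455,90))"
```

```text
time: 10.58
tool_pos: [0.475, -0.1579, 0.3064]
tool_rot: [-1.967, 1.57, 2.745]
contact_force: [0.8, -0.1, -4.0]
opening: 0.0393
t 10.57 pinch [ 0.4748 -0.1579  0.1472] jaw -90.0 tilt 0.05 open 0.0393 F [ 0.8 -0.1 -4. ] q6 1.1
-> x 0.17 y 0.03 z -0.09 |0.2| spin 0.0
```

```bash
python3 -m jog '[{"fingers":1,"x":0.2,"y":0,"z":-0.1,"spin":0},{"fingers":0.4,"x":0.2,"y":0,"z":-0.1,"spin":0},{"fingers":0.4,"x":0.2,"y":0,"z":-0.1,"spin":0},{"fingers":0.4,"x":-3,"y":0,"z":-0.1,"spin":0},{"fingers":0.4,"x":-8,"y":0,"z":-0.1,"spin":0}]'
python3 -c "
from h import *
p=robot.read_camera('top')
r=ell(p,(215,198,254,235),lambda h:(h[...,1]<30)&(h[...,2]>60),.012,200);print(r)
print([(q['xy'],round(q['conf'],2),onz(p,q['xy'],.025)) for q in robot.look_for('flange_1',p)])
go((.4601,.2305,.18,30),(.4601,.2305,.065,30))"
```

```text
time: 11.2
tool_pos: [0.4749, -0.1569, 0.387]
tool_rot: [-2.014, 1.568, 2.698]
contact_force: [0.2, -0.5, 1.2]
opening: 0.0549
[(array([235.16, 216.04]), array([21.2, 21.7]), array([0.4601, 0.2305, 0.012 ]), 180)]
[([234.8, 214.7], 0.72, array([0.46319949, 0.22945298, 0.025     ])), ([339.2, 178.3], 0.54, array([ 0.58365082, -0.0869019 ,  0.025     ]))]
t 11.3 pinch [ 0.4776 -0.1581  0.2331] jaw -90.0 tilt 0.63 open 0.0548 F [-1.   0.   0.1] q6 1.1
-> x 5.10 y -1.80 z -38.89 |39.3| spin 60.0
-> x 16.60 y -1.91 z -38.95 |42.4| spin 60.0
```

```bash
python3 -m jog '[{"fingers":0.35,"x":0,"y":-0.2,"z":-4,"spin":-10},{"fingers":0.35,"x":0,"y":-0.5,"z":-9,"spin":-20},{"fingers":0.35,"x":0,"y":-0.8,"z":-14,"spin":-30},{"fingers":0.35,"x":0,"y":-1,"z":-19,"spin":-40},{"fingers":0.35,"x":0,"y":-1.2,"z":-24,"spin":-50}]'
python3 -m jog '[{"fingers":0.35,"x":0,"y":0,"z":0,"spin":-10},{"fingers":0.35,"x":0,"y":0,"z":0,"spin":-20},{"fingers":0.35,"x":0,"y":0,"z":0,"spin":-30},{"fingers":0.35,"x":0,"y":0,"z":0,"spin":-40},{"fingers":0.35,"x":0,"y":0,"z":0,"spin":-50}]'
python3 -c "
from h import *
go((.4601,.2305,.18,30),(.4601,.2305,.065,30))"
```

```text
time: 11.92
tool_pos: [0.4628, 0.0846, 0.3869]
tool_rot: [0.576, 1.57, -0.116]
contact_force: [0.4, -0.8, 0.6]
opening: 0.0601
time: 12.55
tool_pos: [0.463, 0.0831, 0.3868]
tool_rot: [-0.347, 1.57, -0.166]
contact_force: [0.1, 0.2, -0.0]
opening: 0.06
t 12.55 pinch [0.4631 0.0831 0.2276] jaw 10.3 tilt 0.03 open 0.06 F [ 0.1  0.2 -0. ] q6 -0.17
-> x 4.76 y 14.56 z 2.35 |15.5| spin -19.7
-> x 16.26 y 14.56 z 2.34 |21.9| spin -19.7
```

```bash
python3 -m jog '[{"fingers":0.35,"x":0,"y":5,"z":1,"spin":-10},{"fingers":0.35,"x":3,"y":10,"z":2,"spin":-20},{"fingers":0.35,"x":7,"y":14.5,"z":2.3,"spin":-20},{"fingers":0.35,"x":12,"y":14.5,"z":2.3,"spin":-20},{"fingers":0.35,"x":16.3,"y":14.5,"z":2.3,"spin":-20}]'
python3 -c "
from h import *
go((.4601,.2305,.036,30))"
```

```text
time: 13.18
tool_pos: [0.46, 0.2305, 0.2222]
tool_rot: [-0.802, 1.571, -0.277]
contact_force: [0.6, -0.5, -0.3]
opening: 0.0599
t 13.18 pinch [0.4601 0.2305 0.063 ] jaw 30.1 tilt 0.01 open 0.0599 F [ 0.6 -0.5 -0.3] q6 -0.21
-> x 2.70 y -0.01 z 0.00 |2.7| spin 0.1
```

```bash
python3 -m jog '[{"fingers":0.35,"x":1.5,"y":0,"z":0,"spin":0},{"fingers":0.35,"x":2.7,"y":0,"z":0,"spin":0},{"fingers":1,"x":2.7,"y":0,"z":0,"spin":0},{"fingers":1,"x":2.7,"y":0,"z":0,"spin":0},{"fingers":1,"x":2.7,"y":0,"z":0,"spin":0}]' 30
python3 -c "
from h import *
go((.4601,.2305,.036,30))"
python3 -m jog '[{"fingers":1,"x":-4,"y":0,"z":0,"spin":0},{"fingers":1,"x":-9,"y":0,"z":0,"spin":0},{"fingers":1,"x":-15,"y":0,"z":0,"spin":0},{"fingers":1,"x":-21,"y":0,"z":0,"spin":0},{"fingers":1,"x":-22,"y":0,"z":0,"spin":0}]'
python3 -c "
from h import *
go((.5732,-.2133,.26,30))"
```

```text
time: 13.8
tool_pos: [0.4607, 0.2299, 0.1977]
tool_rot: [-0.237, 1.569, 0.287]
contact_force: [-0.0, -2.2, -0.5]
opening: 0.0341
t 13.8 pinch [0.461  0.23   0.0385] jaw 30.0 tilt 0.09 open 0.0341 F [-0.  -2.2 -0.5] q6 -0.21
-> x 0.25 y 0.09 z -0.05 |0.3| spin 0.0
time: 14.42
tool_pos: [0.4606, 0.2302, 0.422]
tool_rot: [-0.168, 1.561, 0.355]
contact_force: [1.1, 0.5, -0.4]
opening: 0.0003
t 14.43 pinch [0.4622 0.2308 0.2628] jaw 30.0 tilt 0.58 open 0.0003 F [ 1.1  0.5 -0.4] q6 -0.21
-> x 0.23 y -44.01 z -12.60 |45.8| spin 0.0
```

The jaws shut on nothing, so the flange was probably knocked aside. I'll move off and look.

```bash
python3 -m jog '[{"fingers":0.35,"x":0,"y":-6,"z":0,"spin":0},{"fingers":0.35,"x":0,"y":-12,"z":0,"spin":0},{"fingers":0.35,"x":0,"y":-18,"z":0,"spin":0},{"fingers":0.35,"x":0,"y":-24,"z":0,"spin":0},{"fingers":0.35,"x":0,"y":-29,"z":0,"spin":0}]'
python3 -c "
from h import *
p=robot.read_camera('top')
print([(q['xy'],round(q['conf'],2),onz(p,q['xy'],.025)) for q in robot.look_for('flange_1',p)])
print(ell(p,(205,195,265,250),lambda h:(h[...,1]<30)&(h[...,2]>60),.012,150))
save(p,'n2.png',(200,150,400,260),4)"
```

```text
time: 15.05
tool_pos: [0.6062, -0.0233, 0.4158]
tool_rot: [2.156, 1.57, 2.679]
contact_force: [0.3, 1.4, 0.1]
opening: 0.0459
[([366.9, 185.6], 0.61, array([ 0.56324189, -0.1722328 ,  0.025     ])), ([227.5, 229.8], 0.59, array([0.41639918, 0.24986425, 0.025     ])), ([345.3, 181.9], 0.53, array([ 0.5729686 , -0.10583477,  0.025     ]))]
[(array([230.11, 229.02]), array([21.3, 21.5]), array([0.4197, 0.2444, 0.012 ]), 33)]
```

View pics/n2.png

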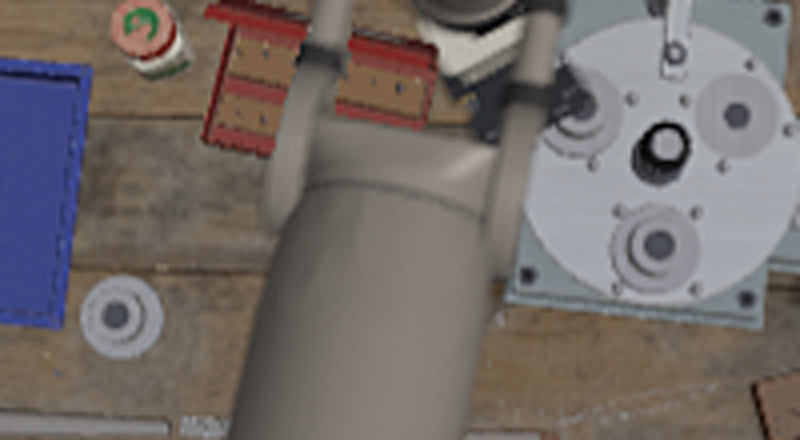

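```bash
python3 -c "
from h import *
go((.4197,.2444,.2,30),(.4197,.2444,.065,30))"
```

```text
t 15.15 pinch [ 0.6069 -0.0257  0.2558] jaw 29.7 tilt 0.08 open 0.0542 F [ 0.9  0.1 -0.5] q6 -0.69
-> x 5.57 y 32.74 z -2.86 |33.3| spin -0.3
-> x 19.07 y 32.74 z -2.84 |38.0| spin -0.3
```

```bash
python3 -m jog '[{"fingers":0.35,"x":0,"y":6,"z":-0.5,"spin":0},{"fingers":0.35,"x":0,"y":12,"z":-1,"spin":0},{"fingers":0.35,"x":1,"y":18,"z":-1.5,"spin":0},{"fingers":0.35,"x":3,"y":23.5,"z":-2.2,"spin":0},{"fingers":0.35,"x":5,"y":29,"z":-2.8,"spin":0}]'
python3 -m jog '[{"fingers":0.35,"x":2,"y":3.7,"z":0,"spin":-0.3},{"fingers":0.35,"x":7,"y":3.7,"z":0,"spin":-0.3},{"fingers":0.35,"x":12,"y":3.7,"z":0,"spin":-0.3},{"fingers":0.35,"x":14,"y":3.7,"z":0,"spin":-0.3},{"fingers":0.35,"x":14,"y":3.7,"z":0,"spin":-0.3}]'
python3 -c "
from h import *
go((.4197,.2444,.036,30))
p=robot.read_camera('side')
r=robot.look_for('flange_1',p);print([(q['xy'],round(q['conf'],2)) for q in r], proj(p,(.4197,.2444,.019)))"
```

```text
time: 15.78
tool_pos: [0.4341, 0.2175, 0.366]
tool_rot: [1.637, 1.57, 2.161]
contact_force: [1.4, 0.1, -0.5]
opening: 0.0596
time: 16.4
tool_pos: [0.4165, 0.248, 0.2252]
tool_rot: [2.944, 1.566, -2.81]
contact_force: [0.7, 1.1, 1.0]
opening: 0.0598
t 16.4 pinch [0.4158 0.2478 0.066 ] jaw 30.3 tilt 0.26 open 0.0598 F [0.7 1.1 1. ] q6 -0.15
-> x 3.00 y -0.49 z 0.18 |3.0| spin 0.3
[([312.6, 279.2], 0.57), ([344.5, 177.5], 0.55)] [311.17018533 277.85889375]
```

```bash
python3 -m jog '[{"fingers":0.35,"x":1,"y":-0.5,"z":0.2,"spin":0},{"fingers":0.35,"x":3,"y":-0.5,"z":0.2,"spin":0},{"fingers":1,"x":3,"y":-0.5,"z":0.2,"spin":0},{"fingers":1,"x":3,"y":-0.5,"z":0.2,"spin":0},{"fingers":1,"x":3,"y":-0.5,"z":0.2,"spin":0}]' 30
python3 -c "
from h import *
go((.4197,.2444,.036,30))"
python3 -m jog '[{"fingers":1,"x":-4,"y":0,"z":0,"spin":0},{"fingers":1,"x":-9,"y":0,"z":0,"spin":0},{"fingers":1,"x":-15,"y":0,"z":0,"spin":0},{"fingers":1,"x":-21,"y":0,"z":0,"spin":0},{"fingers":1,"x":-22,"y":0,"z":0,"spin":0}]'
python3 -c "
from h import *
go((.5732,-.2133,.26,30))"
```

```text
time: 17.12
tool_pos: [0.4221, 0.2446, 0.1974]
tool_rot: [-0.38, 1.57, 0.149]
contact_force: [-0.6, -0.9, 1.1]
opening: 0.0389
t 17.12 pinch [0.4223 0.2446 0.0382] jaw 30.3 tilt 0.05 open 0.0389 F [-0.6 -0.9  1.1] q6 -0.16
-> x 0.22 y 0.11 z -0.23 |0.3| spin 0.3
time: 17.75
tool_pos: [0.4221, 0.2448, 0.4212]
tool_rot: [-0.16, 1.562, 0.369]
contact_force: [0.4, -0.4, -3.7]
opening: 0.0394
t 17.75 pinch [0.4234 0.2453 0.262 ] jaw 30.3 tilt 0.51 open 0.0394 F [ 0.4 -0.4 -3.7] q6 -0.16
-> x 0.18 y -47.15 z -10.22 |48.2| spin 0.3
```

```bash
python3 -m jog '[{"fingers":1,"x":0,"y":-5,"z":-1,"spin":0},{"fingers":1,"x":0,"y":-10,"z":-2,"spin":0},{"fingers":1,"x":0,"y":-16,"z":-3.4,"spin":0},{"fingers":1,"x":0,"y":-22,"z":-4.7,"spin":0},{"fingers":1,"x":0,"y":-28,"z":-6,"spin":0}]'
python3 -m jog '[{"fingers":1,"x":0,"y":-5,"z":-1,"spin":0},{"fingers":1,"x":0,"y":-10,"z":-2.2,"spin":0},{"fingers":1,"x":0,"y":-15,"z":-3.3,"spin":0},{"fingers":1,"x":0,"y":-19,"z":-4.2,"spin":0},{"fingers":1,"x":0,"y":-19,"z":-4.2,"spin":0}]'
python3 -c "
from h import *
go((.5737,-.2143,.16,30))"
```

```text
time: 18.38
tool_pos: [0.5115, -0.0293, 0.4154]
tool_rot: [2.349, 1.568, 2.878]
contact_force: [0.4, 0.9, -2.9]
opening: 0.0391
time: 19.0
tool_pos: [0.5712, -0.2155, 0.4141]
tool_rot: [2.349, 1.567, 2.874]
contact_force: [0.1, 1.0, -4.5]
opening: 0.0392
t 19.0 pinch [ 0.5706 -0.2153  0.2549] jaw 30.1 tilt 0.19 open 0.0392 F [ 0.1  1.  -4.5] q6 -1.01
-> x 9.49 y -0.09 z 0.34 |9.5| spin 0.1
```

```bash
python3 -m jog '[{"fingers":1,"x":3,"y":-0.1,"z":0.3,"spin":0},{"fingers":1,"x":6,"y":-0.1,"z":0.3,"spin":0},{"fingers":1,"x":8.5,"y":-0.1,"z":0.3,"spin":0},{"fingers":1,"x":8.5,"y":-0.1,"z":0.3,"spin":0},{"fingers":1,"x":8.5,"y":-0.1,"z":0.3,"spin":0}]'
python3 -c "
from h import *
go((.5737,-.2143,.147,30))"
```

```text
time: 19.62
tool_pos: [0.5744, -0.2116, 0.3325]
tool_rot: [-0.968, 1.57, -0.439]
contact_force: [-0.1, -0.4, -2.5]
opening: 0.0393
t 19.62 pinch [ 0.5745 -0.2116  0.1733] jaw 30.3 tilt 0.04 open 0.0393 F [-0.1 -0.4 -2.5] q6 -1.01
-> x 2.63 y -0.19 z -0.20 |2.6| spin 0.3
```

```bash
python3 -m jog '[{"fingers":1,"x":0.6,"y":-0.2,"z":-0.2,"spin":0},{"fingers":1,"x":1.3,"y":-0.2,"z":-0.2,"spin":0},{"fingers":1,"x":2.0,"y":-0.2,"z":-0.2,"spin":0},{"fingers":1,"x":2.5,"y":-0.2,"z":-0.2,"spin":0},{"fingers":1,"x":2.5,"y":-0.2,"z":-0.2,"spin":0}]'
python3 -c "
from h import *
go((.5737,-.2143,.146,30))"
```

```text
time: 20.25
tool_pos: [0.5735, -0.2147, 0.3063]
tool_rot: [2.212, 1.57, 2.741]
contact_force: [-0.4, 0.0, -3.5]
opening: 0.0395
t 20.25 pinch [ 0.5734 -0.2147  0.1471] jaw 30.3 tilt 0.04 open 0.0395 F [-0.4  0.  -3.5] q6 -1.01
-> x 0.11 y 0.02 z 0.05 |0.1| spin 0.3
```

```bash
python3 -m jog '[{"fingers":1,"x":0.15,"y":0,"z":0,"spin":0},{"fingers":0.4,"x":0.15,"y":0,"z":0,"spin":0},{"fingers":0.4,"x":0.15,"y":0,"z":0,"spin":0},{"fingers":0.4,"x":-4,"y":0,"z":0,"spin":0},{"fingers":0.4,"x":-9,"y":0,"z":0,"spin":0}]'
python3 -m jog '[{"fingers":0.4,"x":-3,"y":0,"z":0,"spin":0},{"fingers":0.4,"x":-5,"y":-5,"z":-2,"spin":0},{"fingers":0.4,"x":-5,"y":-10,"z":-4,"spin":0},{"fingers":0.4,"x":-5,"y":-15,"z":-6,"spin":0},{"fingers":0.4,"x":-5,"y":-15,"z":-6,"spin":0}]'
python3 -c "
from h import *
p=robot.read_camera('top');save(p,'n3.png',(320,130,450,240),6)
print('knob',ell(p,(350,170,384,202),lambda h:(h[...,2]<45),.184,20))
go((.5397,-.1563,.23,0),(.5397,-.1563,.172,0))"
```

```text
time: 20.88
tool_pos: [0.5734, -0.2147, 0.3973]
tool_rot: [2.183, 1.569, 2.712]
contact_force: [0.9, -0.7, 0.1]
opening: 0.0554
time: 21.5
tool_pos: [0.5968, -0.3785, 0.445]
tool_rot: [2.718, 1.57, -3.041]
contact_force: [-0.7, 0.4, -0.3]
opening: 0.0553
knob [(array([365.39, 186.67]), array([11.7, 13.4]), array([ 0.5365, -0.1538,  0.184 ]), 39)]
t 21.55 pinch [ 0.5969 -0.3762  0.2864] jaw 30.2 tilt 0.07 open 0.0553 F [ 0.9  0.5 -0.1] q6 -1.2
-> x 5.66 y 21.88 z 6.10 |23.4| spin 30.2
-> x 11.46 y 21.88 z 6.10 |25.4| spin 30.2
```

View pics/n3.png

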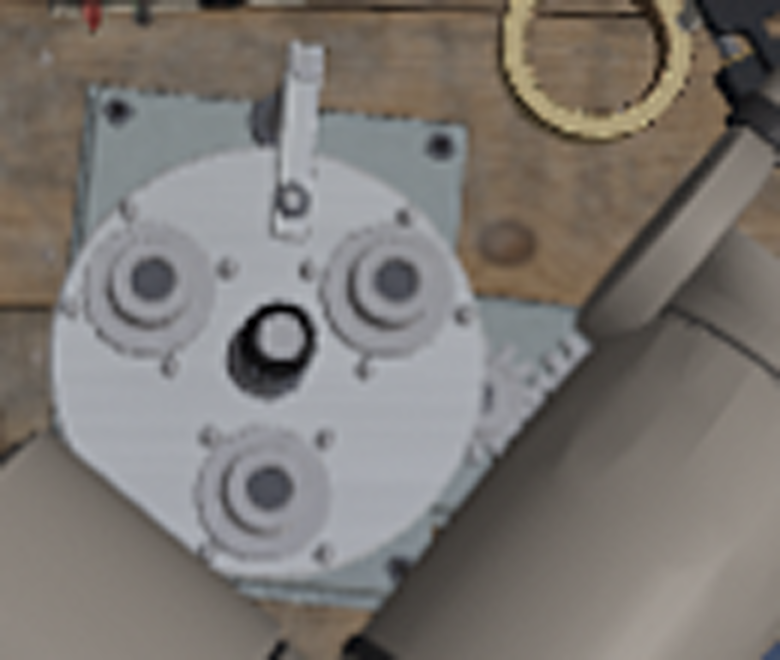

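```bash
python3 -m jog '[{"fingers":0.5,"x":0,"y":4,"z":1,"spin":-10},{"fingers":0.5,"x":0,"y":8.5,"z":2.3,"spin":-20},{"fingers":0.5,"x":0,"y":13,"z":3.6,"spin":-30},{"fingers":0.5,"x":1,"y":17.5,"z":4.9,"spin":-40},{"fingers":0.5,"x":3,"y":21.8,"z":6.1,"spin":-50}]'
python3 -m jog '[{"fingers":0.5,"x":0,"y":0,"z":0,"spin":-10},{"fingers":0.5,"x":0,"y":0,"z":0,"spin":-10},{"fingers":0.5,"x":0,"y":0,"z":0,"spin":-10}]'
python3 -c "
from h import *
go((.5397,-.1563,.178,90))"
```

```text
time: 22.18
tool_pos: [0.5391, -0.1525, 0.4182]
tool_rot: [-1.692, 1.567, -0.283]
contact_force: [0.0, -0.1, -0.4]
opening: 0.0462
time: 22.55
tool_pos: [0.54, -0.1552, 0.4175]
tool_rot: [-1.985, 1.569, -0.412]
contact_force: [0.1, -0.3, 0.1]
opening: 0.0456
t 22.55 pinch [ 0.5402 -0.1553  0.2583] jaw 90.1 tilt 0.08 open 0.0456 F [ 0.1 -0.3  0.1] q6 -1.99
-> x 8.03 y 0.06 z -0.10 |8.0| spin 0.1
```

```bash
python3 -m jog '[{"fingers":0.5,"x":3,"y":0.05,"z":-0.1,"spin":0},{"fingers":0.5,"x":6,"y":0.05,"z":-0.1,"spin":0},{"fingers":0.5,"x":8,"y":0.05,"z":-0.1,"spin":0},{"fingers":0.5,"x":8,"y":0.05,"z":-0.1,"spin":0},{"fingers":1,"x":8,"y":0.05,"z":-0.1,"spin":0}]' 15
python3 -m jog '[{"fingers":1,"x":0,"y":0,"z":0,"spin":0},{"fingers":1,"x":0,"y":0,"z":0,"spin":0}]'
python3 -c "
from h import *
go((.5397,-.1563,.178,90))"
```

```text
time: 23.18
tool_pos: [0.5399, -0.1569, 0.3378]
tool_rot: [-2.02, 1.569, -0.446]
contact_force: [-0.1, -0.3, -0.2]
opening: 0.0399
time: 23.42
tool_pos: [0.5398, -0.1576, 0.3381]
tool_rot: [-2.483, 1.567, -0.908]
contact_force: [0.5, -3.9, -1.5]
opening: 0.0338
t 23.43 pinch [ 0.5402 -0.1581  0.1789] jaw 90.3 tilt 0.23 open 0.0338 F [ 0.5 -3.9 -1.5] q6 -1.99
-> x 0.09 y 0.05 z 0.18 |0.2| spin 0.3
```

```bash
python3 -m jog '[{"fingers":1,"x":0.3,"y":0,"z":0.1,"spin":0},{"fingers":1,"x":0.55,"y":0,"z":0.1,"spin":0},{"fingers":1,"x":0.7,"y":0,"z":0.1,"spin":0},{"fingers":1,"x":0.7,"y":0,"z":0.1,"spin":0}]' 25
python3 -c "
from h import *
go((.5397,-.1563,.178,90))"
```

```text
time: 23.92
tool_pos: [0.5397, -0.1572, 0.3325]
tool_rot: [-2.52, 1.564, -0.945]
contact_force: [-2.2, -8.7, 7.2]
opening: 0.0336
t 23.93 pinch [ 0.5403 -0.1581  0.1733] jaw 90.2 tilt 0.36 open 0.0336 F [-2.2 -8.7  7.2] q6 -1.99
-> x -0.47 y 0.06 z 0.17 |0.5| spin 0.2
```

```bash
python3 -m jog '[{"fingers":1,"x":-0.1,"y":0,"z":-0.15,"spin":0},{"fingers":1,"x":-0.1,"y":0,"z":-0.15,"spin":4},{"fingers":1,"x":-0.1,"y":0,"z":-0.15,"spin":8},{"fingers":1,"x":-0.1,"y":0,"z":-0.15,"spin":12},{"fingers":1,"x":0.1,"y":0,"z":-0.15,"spin":12}]'
python3 -c "
from h import *
go((.5397,-.1563,.178,90))"
python3 -m jog '[{"fingers":1,"x":0,"y":0,"z":0,"spin":-4},{"fingers":1,"x":0,"y":0,"z":0,"spin":-8},{"fingers":1,"x":0,"y":0,"z":0,"spin":-12},{"fingers":1,"x":0,"y":0,"z":0,"spin":-16},{"fingers":1,"x":0,"y":0,"z":0,"spin":-20}]'
python3 -c "
from h import *
go((.5397,-.1563,.178,90))"
```

```text
time: 24.55
tool_pos: [0.5397, -0.1577, 0.3322]
tool_rot: [-2.055, 1.566, -0.69]
contact_force: [-9.1, -2.1, 25.3]
opening: 0.0334
t 24.55 pinch [ 0.5404 -0.1583  0.173 ] jaw 78.2 tilt 0.28 open 0.0334 F [-9.1 -2.1 25.3] q6 -1.78
-> x -0.50 y 0.10 z 0.18 |0.5| spin -11.8
time: 25.18
tool_pos: [0.5397, -0.1577, 0.3322]
tool_rot: [-2.362, 1.566, -0.645]
contact_force: [-6.2, -1.5, 15.9]
opening: 0.0331
t 25.18 pinch [ 0.5403 -0.1582  0.173 ] jaw 98.4 tilt 0.29 open 0.0331 F [-6.2 -1.5 15.9] q6 -2.14
-> x -0.50 y 0.03 z 0.19 |0.5| spin 8.4
```

```bash
python3 -m jog '[{"fingers":1,"x":-0.1,"y":0,"z":0,"spin":-3},{"fingers":1,"x":-0.1,"y":0,"z":0,"spin":-6},{"fingers":1,"x":-0.1,"y":0,"z":0,"spin":-9},{"fingers":1,"x":-0.1,"y":0,"z":0,"spin":-12},{"fingers":1,"x":0,"y":0,"z":0,"spin":-12}]'
python3 -c "
from h import *
go((.5397,-.1563,.178,90))"
```

```text
time: 25.8
tool_pos: [0.5397, -0.1576, 0.3322]
tool_rot: [-2.612, 1.566, -0.686]
contact_force: [-6.9, -1.6, 21.1]
opening: 0.0336
t 25.8 pinch [ 0.5403 -0.1581  0.173 ] jaw 110.3 tilt 0.28 open 0.0336 F [-6.9 -1.6 21.1] q6 -2.35
-> x -0.50 y -0.01 z 0.19 |0.5| spin 20.3
```

```bash
python3 -c "
from h import *
p=robot.read_camera('side');save(p,'k1.png',(270,110,390,220),6);print(robot.observe()['torque'])
p=robot.read_camera('top');
print(ell(p,(330,180,400,232),lambda h:(h[...,2]<105)&(h[...,2]>60)&(h[...,1]<50),.146,15))"
```

```text
[-0.12522085  0.75819324  0.1280104 ]
[(array([395.99, 228.76]), array([8.6, 9.3]), array([ 0.4259, -0.2445,  0.146 ]), 35), (array([372.37, 209.74]), array([6.7, 7.4]), array([ 0.4775, -0.1777,  0.146 ]), 84), (array([351.37, 205.23]), array([23. , 67.5]), array([ 0.4886, -0.1187,  0.146 ]), 41), (array([378.12, 198.19]), array([45.5, 69.5]), array([ 0.5104, -0.1934,  0.146 ]), 173), (array([346.28, 186.93]), array([15.7, 19.9]), array([ 0.5399, -0.1035,  0.146 ]), 148), (array([344.26, 186.4 ]), array([29.2, 40.4]), array([ 0.5413, -0.0977,  0.146 ]), 40)]
```

View pics/k1.png

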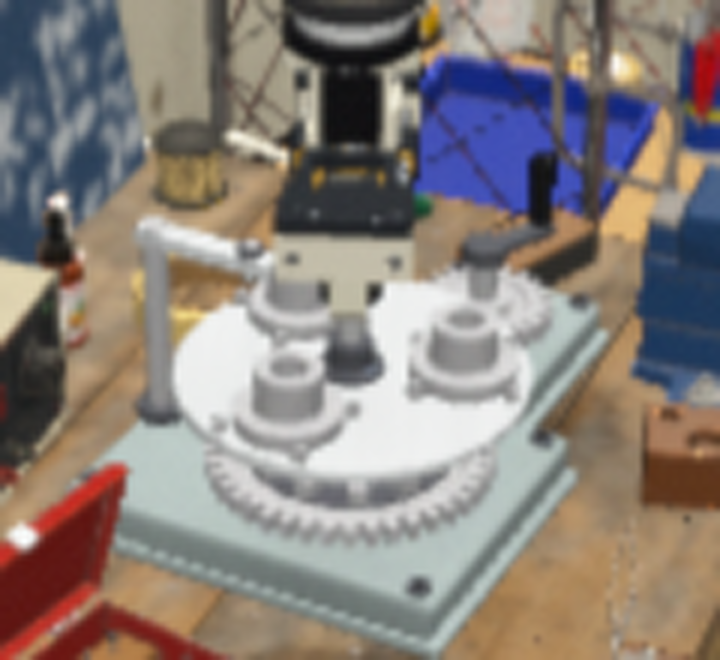

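```bash
for i in 1; do :; done
python3 -m jog '[{"fingers":1,"x":-0.25,"y":0,"z":0,"spin":0},{"fingers":1,"x":-0.25,"y":0,"z":0,"spin":6},{"fingers":1,"x":0,"y":0,"z":0,"spin":6},{"fingers":1,"x":0,"y":0,"z":0,"spin":6}]' | grep -E 'pos|force'
python3 -m jog '[{"fingers":1,"x":-0.25,"y":0,"z":0,"spin":0},{"fingers":1,"x":-0.25,"y":0,"z":0,"spin":6},{"fingers":1,"x":0,"y":0,"z":0,"spin":6},{"fingers":1,"x":0,"y":0,"z":0,"spin":6}]' | grep -E 'pos|force'
python3 -m jog '[{"fingers":1,"x":-0.25,"y":0,"z":0,"spin":0},{"fingers":1,"x":-0.25,"y":0,"z":0,"spin":6},{"fingers":1,"x":0,"y":0,"z":0,"spin":6},{"fingers":1,"x":0,"y":0,"z":0,"spin":6}]' | grep -E 'pos|force'
python3 -m jog '[{"fingers":1,"x":-0.25,"y":0,"z":0,"spin":0},{"fingers":1,"x":-0.25,"y":0,"z":0,"spin":6},{"fingers":1,"x":0,"y":0,"z":0,"spin":6},{"fingers":1,"x":0,"y":0,"z":0,"spin":6}]' | grep -E 'pos|force'
python3 -c "
from h import *
go((.5397,-.1563,.178,90))"
```

```text
tool_pos: [0.5399, -0.1578, 0.3293]
contact_force: [-0.1, -4.5, -0.7]
tool_pos: [0.54, -0.1577, 0.3292]
contact_force: [1.2, -5.2, -1.1]
tool_pos: [0.5401, -0.1578, 0.3292]
contact_force: [1.3, -6.0, -0.3]
tool_pos: [0.5401, -0.1578, 0.3292]
contact_force: [1.2, -6.0, -0.1]
t 27.9 pinch [ 0.5405 -0.1582  0.17  ] jaw 86.4 tilt 0.19 open 0.0333 F [ 1.2 -6.  -0.1] q6 -1.93
-> x -0.80 y 0.09 z 0.18 |0.8| spin -3.6
```

```bash
python3 -m jog '[{"fingers":1,"x":0.2,"y":0,"z":-0.1,"spin":0},{"fingers":1,"x":0.3,"y":0,"z":-0.1,"spin":0},{"fingers":1,"x":0.4,"y":0,"z":-0.1,"spin":0},{"fingers":1,"x":0.4,"y":0,"z":-0.1,"spin":0}]' | grep -E 'pos|force'
python3 -c "
from h import *
go((.5397,-.1563,.178,90));print(robot.observe()['torque'])"
```

```text
tool_pos: [0.54, -0.1581, 0.3251]
contact_force: [4.0, -3.3, 0.6]
t 28.4 pinch [ 0.5404 -0.1582  0.1659] jaw 86.3 tilt 0.14 open 0.033 F [ 4.  -3.3  0.6] q6 -1.93
-> x -1.21 y 0.08 z 0.19 |1.2| spin -3.7
[-0.42171649 -1.01760385 -0.00476221]
```

```bash
python3 -m jog '[{"fingers":1,"x":0.15,"y":0,"z":0,"spin":0},{"fingers":1,"x":0.3,"y":0,"z":0,"spin":0},{"fingers":1,"x":0.35,"y":0,"z":0,"spin":0},{"fingers":1,"x":0.35,"y":0,"z":0,"spin":0}]' | grep -E 'pos|force'
python3 -c "
from h import *
go((.5397,-.1563,.178,90));print(robot.observe()['torque'])"
```

```text
tool_pos: [0.54, -0.1581, 0.322]
contact_force: [4.5, -3.0, 3.4]
t 28.9 pinch [ 0.5404 -0.1582  0.1628] jaw 86.3 tilt 0.15 open 0.0337 F [ 4.5 -3.   3.4] q6 -1.93
-> x -1.52 y 0.08 z 0.19 |1.5| spin -3.7
[-0.39015402 -0.96804047  0.01727758]
```

```bash
python3 -m jog '[{"fingers":1,"x":0.1,"y":0,"z":0,"spin":0},{"fingers":1,"x":0.1,"y":0,"z":0,"spin":0},{"fingers":0.6,"x":0.1,"y":0,"z":0,"spin":0},{"fingers":0.5,"x":0,"y":0,"z":0,"spin":0},{"fingers":0.5,"x":0,"y":0,"z":0,"spin":0}]'
python3 -m jog '[{"fingers":0.5,"x":-3,"y":0,"z":0,"spin":0},{"fingers":0.5,"x":-8,"y":0,"z":0,"spin":0},{"fingers":0.5,"x":-10,"y":-4,"z":-4,"spin":0},{"fingers":0.5,"x":-10,"y":-8,"z":-8,"spin":0},{"fingers":0.5,"x":-10,"y":-12,"z":-12,"spin":0}]'
python3 -m jog '[{"fingers":0.5,"x":0,"y":-4,"z":-4,"spin":0},{"fingers":0.5,"x":0,"y":-6,"z":-6,"spin":0}]'
python3 -c "
from h import *
go()
p=robot.read_camera('side');save(p,'k2.png',(270,110,390,220),6)
q=robot.read_camera('top');save(q,'k2t.png',(320,130,450,240),6)
print([(r['xy'],round(r['conf'],2),onz(p,r['xy'],.123)) for r in robot.look_for('crank_top',p)])
print([(r['xy'],round(r['conf'],2),onz(q,r['xy'],.123)) for r in robot.look_for('crank_top',q)])
"
```

```text
time: 29.52
tool_pos: [0.5392, -0.1577, 0.3207]
tool_rot: [1.171, 1.569, 2.678]
contact_force: [0.4, 0.0, -0.7]
opening: 0.0458
time: 30.15
tool_pos: [0.6523, -0.2865, 0.4216]
tool_rot: [-1.05, 1.571, 0.456]
contact_force: [0.9, -0.2, 0.2]
opening: 0.0459
time: 30.4
tool_pos: [0.7082, -0.3514, 0.4191]
tool_rot: [1.158, 1.568, 2.663]
contact_force: [0.9, 0.0, 0.4]
opening: 0.0457
t 30.4 pinch [ 0.7079 -0.3512  0.2599] jaw 86.2 tilt 0.13 open 0.0457 F [0.9 0.  0.4] q6 -2.06
[([363.5, 145.0], 0.42, array([ 0.47966818, -0.35544335,  0.123     ]))]
[([368.8, 162.6], 0.57, array([ 0.6155949 , -0.16789571,  0.123     ])), ([437.3, 208.4], 0.39, array([ 0.48832124, -0.36584494,  0.123     ]))]
```

View pics/k2.png

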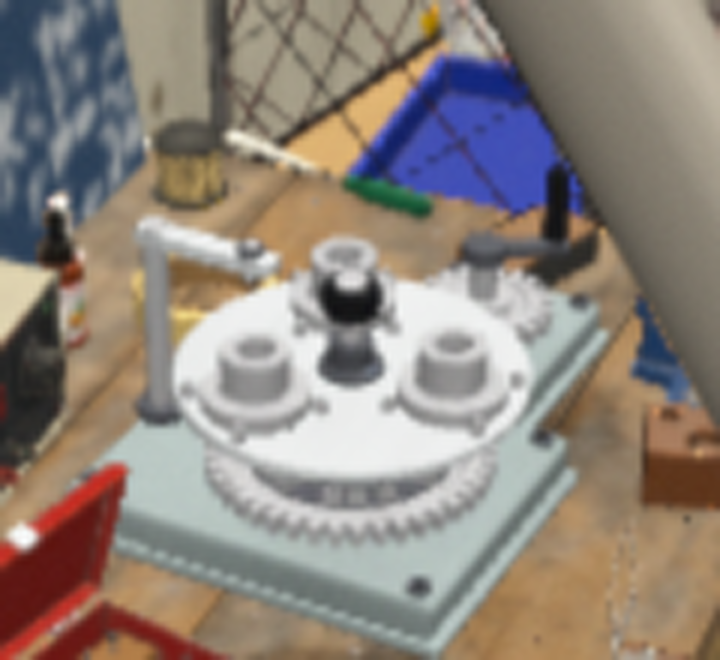

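View pics/k2t.png

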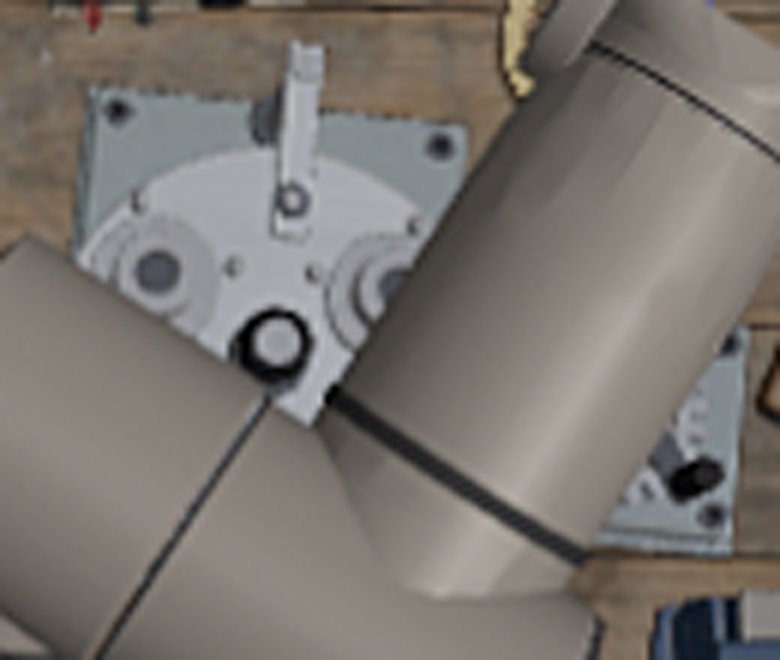

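The knob is down, all three flanges are in their nests, and the crank has turned about 45° anticlockwise with the handle now at top px (436,209) and side px (363,139). Next I'll locate the crank.

```bash
python3 -c "
from h import *
from scipy.optimize import least_squares
q=robot.read_camera('top');p=robot.read_camera('side')
print('hub',onz(q,(425.7,197.3),.1),'corners',[np.round(onz(q,(320+a/6,130+b/6),.034),3) for a,b in((92,88),(466,124),(745,325),(732,552),(425,610),(40,572))])
print('topblob',ell(q,(424,198,448,220),lambda h:h[...,2]<50,.123,8))
b=ell(p,(355,130,372,158),lambda h:h[...,2]<50,.123,8);print('side',b)
print('side top pix ray',onz(p,(363,139),.148))
t=ell(q,(424,198,448,220),lambda h:h[...,2]<50,.123,8)[0][0]; s=b[0][0]
f=lambda X: np.r_[proj(q,(X[0],X[1],.123))-t,proj(p,(X[0],X[1],.123))-s]
r=least_squares(f,[.48,-.36]);print(r.x,r.fun)
"
```

```text
hub [ 0.52229801 -0.33727871  0.1       ] corners [array([ 0.687, -0.073,  0.034]), array([ 0.673, -0.265,  0.034]), array([ 0.573, -0.408,  0.034]), array([ 0.457, -0.401,  0.034]), array([ 0.424, -0.246,  0.034]), array([ 0.438, -0.052,  0.034])]
topblob [(array([435.12, 209.39]), array([5.8, 9.4]), array([ 0.4853, -0.3596,  0.123 ]), 65)]
side [(array([363.81, 153.09]), array([ 3.5, 10.7]), array([ 0.4589, -0.3001,  0.123 ]), 62), (array([362.3 , 143.99]), array([ 3.8, 12.6]), array([ 0.4864, -0.3608,  0.123 ]), 3)]
side top pix ray [ 0.48301224 -0.35552222  0.148     ]
[ 0.48023456 -0.35218122] [-2.56759069  1.70956629 -0.74054662 -7.722561  ]
```

```bash
python3 -c "
from h import *
go((.4858,-.3602,.22),(.4858,-.3602,.142))"
```

```text
t 30.7 pinch [ 0.7072 -0.3481  0.2627] jaw 86.4 tilt 0.02 open 0.0458 F [-0.6 -0.   0.3] q6 -2.06
-> x 4.28 y 22.01 z -2.62 |22.6|
-> x 12.08 y 22.01 z -2.62 |25.2|
```

```bash
python3 -m jog '[{"fingers":0.6,"x":0,"y":6,"z":-0.7,"spin":0},{"fingers":0.6,"x":0,"y":12,"z":-1.4,"spin":0},{"fingers":0.6,"x":1,"y":17,"z":-2,"spin":0},{"fingers":0.6,"x":3,"y":22,"z":-2.6,"spin":0},{"fingers":0.6,"x":4,"y":22,"z":-2.6,"spin":0}]'
python3 -m jog '[{"fingers":0.6,"x":0,"y":0,"z":0,"spin":0},{"fingers":0.6,"x":0,"y":0,"z":0,"spin":0}]' >/dev/null
python3 -c "
from h import *
go((.4858,-.3602,.142))
q=robot.read_camera('top');save(q,'k3.png',(380,160,480,235),7)"
```

```text
time: 31.32
tool_pos: [0.4824, -0.3593, 0.3819]
tool_rot: [1.066, 1.569, 2.57]
contact_force: [0.0, 0.1, 0.1]
opening: 0.0368
t 31.57 pinch [ 0.4878 -0.3609  0.2234] jaw 86.4 tilt 0.16 open 0.0364 F [-0.3  0.7 -0.8] q6 -2.27
-> x 8.14 y 0.22 z 0.07 |8.1|
```

```bash
python3 -m jog '[{"fingers":0.6,"x":3,"y":0.2,"z":0,"spin":0},{"fingers":0.6,"x":5.5,"y":0.2,"z":0,"spin":0},{"fingers":0.6,"x":7,"y":0.2,"z":0,"spin":0},{"fingers":0.6,"x":8.1,"y":0.2,"z":0,"spin":0},{"fingers":1,"x":8.1,"y":0.2,"z":0,"spin":0}]' 12
python3 -m jog '[{"fingers":1,"x":0,"y":0,"z":0,"spin":0},{"fingers":1,"x":0,"y":0,"z":0,"spin":0}]'
python3 -c "
from h import *
go()
q=robot.read_camera('side');save(q,'k3.png',(320,110,400,190),7)"
```

```text
time: 32.25
tool_pos: [0.4845, -0.3608, 0.2999]
tool_rot: [0.95, 1.57, 2.457]
contact_force: [1.3, 0.2, 0.2]
opening: 0.0305
time: 32.5
tool_pos: [0.4844, -0.3613, 0.3013]
tool_rot: [-2.539, 1.568, -1.033]
contact_force: [-0.3, -2.2, 0.6]
opening: 0.0171
t 32.5 pinch [ 0.4846 -0.3617  0.1421] jaw 86.3 tilt 0.13 open 0.0171 F [-0.3 -2.2  0.6] q6 -2.27
```

View pics/k3.png

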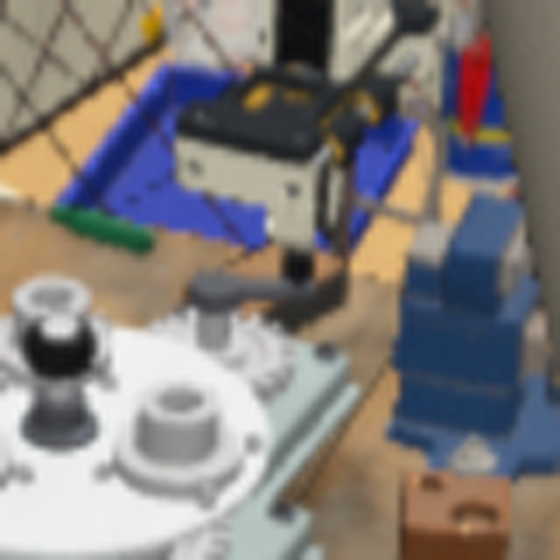

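```bash
cat > circ.py <<'E'
from h import *
def circ(s0,n=5,st=24,calls=1,C=None,r=.045):
    R=Ro.from_euler("xyz",robot.observe()["tool_rot"]).as_matrix()
    for c in range(calls):
        a0=np.radians(s0+c*n*st)
        for k in range(1,n+1):
            a=a0+np.radians(k*st);d=R.T@np.array([r*(np.cos(a)-np.cos(a0)),r*(np.sin(a)-np.sin(a0)),0])*100
            print(f"y {d[1]:.2f} z {d[2]:.2f}",end=" | ")
        print()
E
python3 -c "
from circ import *
circ(211,calls=3)"
```

```text
y -1.36 z -1.28 | y -3.13 z -1.90 | y -4.99 z -1.75 | y -6.63 z -0.85 | y -7.77 z 0.64 | 
y -0.43 z 1.82 | y -0.08 z 3.66 | y 0.98 z 5.20 | y 2.58 z 6.17 | y 4.44 z 6.41 | 
y 1.79 z -0.54 | y 3.21 z -1.76 | y 4.01 z -3.45 | y 4.05 z -5.32 | y 3.33 z -7.05 |
```

```bash
python3 -m jog '[{"fingers":1,"x":0,"y":-1.36,"z":-1.28,"spin":0},{"fingers":1,"x":0,"y":-3.13,"z":-1.9,"spin":0},{"fingers":1,"x":0,"y":-4.99,"z":-1.75,"spin":0},{"fingers":1,"x":0,"y":-6.63,"z":-0.85,"spin":0},{"fingers":1,"x":0,"y":-7.77,"z":0.64,"spin":0}]'
python3 -c "
from h import *
go();s=robot.observe();C=np.array([.5232,-.3385])
R=Ro.from_euler('xyz',s['tool_rot']).as_matrix();v=(s['tool_pos']+R[:,0]*robot.pinch_z)[:2]-C;print(np.linalg.norm(v),np.degrees(np.arctan2(v[1],v[0])))"
```

```text
time: 33.17
tool_pos: [0.5629, -0.3613, 0.3013]
tool_rot: [-2.472, 1.564, -0.967]
contact_force: [0.8, -4.8, 0.6]
opening: 0.0164
t 33.17 pinch [ 0.5635 -0.3622  0.1421] jaw 86.2 tilt 0.37 open 0.0164 F [ 0.8 -4.8  0.6] q6 -2.19
0.04675392867283763 -30.40943527974978
```

Forces are low and the circle fits. I'll carry on.

```bash
python3 -m jog '[{"fingers":1,"x":0,"y":-0.43,"z":1.82,"spin":0},{"fingers":1,"x":0,"y":-0.08,"z":3.66,"spin":0},{"fingers":1,"x":0,"y":0.98,"z":5.2,"spin":0},{"fingers":1,"x":0,"y":2.58,"z":6.17,"spin":0},{"fingers":1,"x":0,"y":4.44,"z":6.41,"spin":0}]' | grep -E 'force|pos|open'
python3 -m jog '[{"fingers":1,"x":0,"y":1.79,"z":-0.54,"spin":0},{"fingers":1,"x":0,"y":3.21,"z":-1.76,"spin":0},{"fingers":1,"x":0,"y":4.01,"z":-3.45,"spin":0},{"fingers":1,"x":0,"y":4.05,"z":-5.32,"spin":0},{"fingers":1,"x":0,"y":3.33,"z":-7.05,"spin":0}]'| grep -E 'force|pos|open'
python3 -c "
from h import *
go()
p=robot.read_camera('side');q=robot.read_camera('top')
for n,z in (('n',.146),): print([(r['xy'],round(r['conf'],2),onz(p,r['xy'],.127)) for r in robot.look_for('flange_1',p)])
save(p,'w1.png',(270,110,390,220),6)"
```

```text
tool_pos: [0.5224, -0.2933, 0.3013]
contact_force: [3.5, -13.0, -4.4]
opening: 0.0168
tool_pos: [0.4842, -0.361, 0.3013]
contact_force: [2.7, 5.7, 4.6]
opening: 0.0168
t 34.42 pinch [ 0.4842 -0.3608  0.1421] jaw 86.3 tilt 0.07 open 0.0168 F [2.7 5.7 4.6] q6 -2.27
[([332.0, 178.9], 0.79, array([ 0.49862514, -0.09380916,  0.127     ])), ([343.4, 160.2], 0.54, array([ 0.50707999, -0.21838453,  0.127     ])), ([311.5, 166.2], 0.48, array([ 0.59431803, -0.13743558,  0.127     ]))]
```

View pics/w1.png

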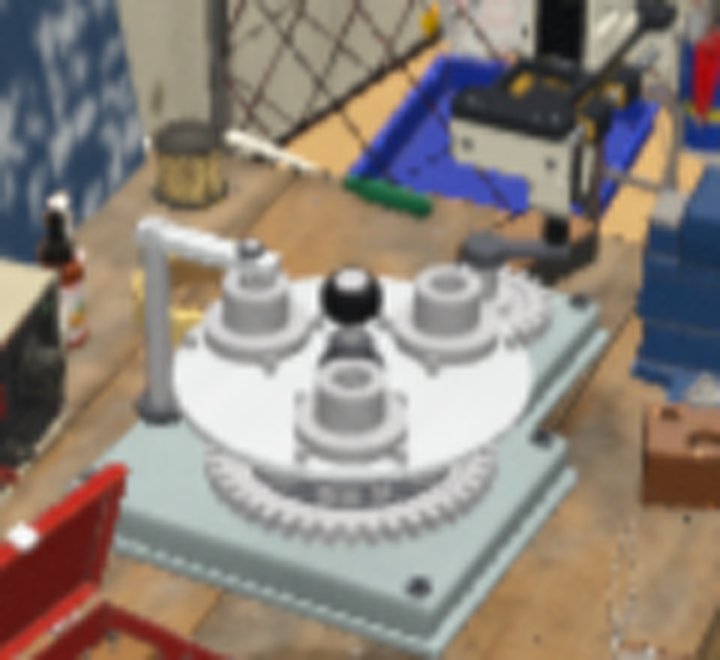

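The table turned half a revolution with every flange still seated. Now the second crank turn.

```bash
python3 -m jog '[{"fingers":1,"x":0,"y":-1.36,"z":-1.28,"spin":0},{"fingers":1,"x":0,"y":-3.13,"z":-1.9,"spin":0},{"fingers":1,"x":0,"y":-4.99,"z":-1.75,"spin":0},{"fingers":1,"x":0,"y":-6.63,"z":-0.85,"spin":0},{"fingers":1,"x":0,"y":-7.77,"z":0.64,"spin":0}]' | grep -E 'force|pos|open'
python3 -m jog '[{"fingers":1,"x":0,"y":-0.43,"z":1.82,"spin":0},{"fingers":1,"x":0,"y":-0.08,"z":3.66,"spin":0},{"fingers":1,"x":0,"y":0.98,"z":5.2,"spin":0},{"fingers":1,"x":0,"y":2.58,"z":6.17,"spin":0},{"fingers":1,"x":0,"y":4.44,"z":6.41,"spin":0}]' | grep -E 'force|pos|open'
python3 -m jog '[{"fingers":1,"x":0,"y":1.79,"z":-0.54,"spin":0},{"fingers":1,"x":0,"y":3.21,"z":-1.76,"spin":0},{"fingers":1,"x":0,"y":4.01,"z":-3.45,"spin":0},{"fingers":1,"x":0,"y":4.05,"z":-5.32,"spin":0},{"fingers":1,"x":0,"y":3.33,"z":-7.05,"spin":0}]'| grep -E 'force|pos|open'
python3 -c "
from h import *
go()
p=robot.read_camera('side')
print([(r['xy'],round(r['conf'],2),onz(p,r['xy'],.127)) for r in robot.look_for('flange_1',p)])
print([(r['xy'],round(r['conf'],2)) for r in robot.look_for('crank_top',p)], proj(p,(.4844,-.3610,.13)))"
```

```text
tool_pos: [0.5629, -0.3615, 0.3013]
contact_force: [1.5, -5.6, 1.2]
opening: 0.0169
tool_pos: [0.5222, -0.2932, 0.3013]
contact_force: [4.5, -13.9, -1.8]
opening: 0.0168
tool_pos: [0.4841, -0.3607, 0.3012]
contact_force: [3.5, 5.7, 6.0]
opening: 0.0164
t 36.45 pinch [ 0.4841 -0.3605  0.142 ] jaw 86.3 tilt 0.08 open 0.0164 F [3.5 5.7 6. ] q6 -2.27
[([328.6, 172.6], 0.63, array([ 0.52394597, -0.12417778,  0.127     ])), ([329.2, 152.8], 0.52, array([ 0.57329616, -0.24506785,  0.127     ])), ([341.3, 176.3], 0.5, array([ 0.47596055, -0.12056165,  0.127     ])), ([311.5, 172.7], 0.49, array([ 0.5770492 , -0.10038694,  0.127     ]))]
[] [362.90028623 142.45978499]
```

```bash
python3 -m jog '[{"fingers":0.6,"x":0,"y":0,"z":0,"spin":0},{"fingers":0.6,"x":0,"y":0,"z":0,"spin":0},{"fingers":0.6,"x":-3,"y":0,"z":0,"spin":0},{"fingers":0.6,"x":-8,"y":0,"z":0,"spin":0},{"fingers":0.5,"x":-10,"y":0,"z":0,"spin":0}]'
python3 -c "
from h import *
go((.5404,-.158,.2407,86.3),(.5404,-.158,.1617,86.3))"
```

```text
time: 37.22
tool_pos: [0.4843, -0.3607, 0.4031]
tool_rot: [-2.391, 1.568, -0.884]
contact_force: [0.4, -0.3, -0.4]
opening: 0.0427
t 37.23 pinch [ 0.4846 -0.361   0.2439] jaw 86.3 tilt 0.17 open 0.0427 F [ 0.4 -0.3 -0.4] q6 -2.27
-> x 0.28 y -4.27 z 20.62 |21.1| spin 0.0
-> x 8.18 y -4.25 z 20.64 |22.6| spin 0.0
```

```bash
python3 -m jog '[{"fingers":0.5,"x":0,"y":-1,"z":5,"spin":0},{"fingers":0.5,"x":0,"y":-2.2,"z":10.5,"spin":0},{"fingers":0.5,"x":0,"y":-3.4,"z":16,"spin":0},{"fingers":0.5,"x":0,"y":-4.25,"z":20.6,"spin":0},{"fingers":0.5,"x":0,"y":-4.25,"z":20.6,"spin":0}]'
python3 -m jog '[{"fingers":0.5,"x":0,"y":0,"z":0,"spin":0},{"fingers":0.5,"x":0,"y":0,"z":0,"spin":0}]'
python3 -c "
from h import *
go((.5404,-.158,.1625,86.3))"
```

```text
time: 37.85
tool_pos: [0.5402, -0.1548, 0.4001]
tool_rot: [1.032, 1.569, 2.543]
contact_force: [-0.6, 0.3, 0.4]
opening: 0.0456
time: 38.1
tool_pos: [0.5397, -0.1592, 0.4001]
tool_rot: [1.932, 1.57, -2.846]
contact_force: [-0.7, -0.2, -0.2]
opening: 0.0458
t 38.1 pinch [ 0.5396 -0.1592  0.2409] jaw 86.2 tilt 0.04 open 0.0458 F [-0.7 -0.2 -0.2] q6 -1.93
-> x 7.84 y -0.08 z 0.13 |7.8| spin -0.1
```

```bash
python3 -m jog '[{"fingers":0.5,"x":3,"y":0,"z":0.1,"spin":0},{"fingers":0.5,"x":6,"y":0,"z":0.1,"spin":0},{"fingers":0.5,"x":7.8,"y":0,"z":0.1,"spin":0},{"fingers":0.5,"x":7.8,"y":0,"z":0.1,"spin":0},{"fingers":1,"x":7.8,"y":0,"z":0.1,"spin":0}]' 40
python3 -m jog '[{"fingers":1,"x":0,"y":0,"z":0,"spin":0},{"fingers":1,"x":0,"y":0,"z":0,"spin":0},{"fingers":1,"x":0,"y":0,"z":0,"spin":0}]'
python3 -m jog '[{"fingers":1,"x":-0.4,"y":0,"z":0,"spin":0},{"fingers":1,"x":-0.8,"y":0,"z":0,"spin":0},{"fingers":1,"x":-1.2,"y":0,"z":0,"spin":0},{"fingers":1,"x":-1.5,"y":0,"z":0,"spin":0},{"fingers":1,"x":-1.6,"y":0,"z":0,"spin":0}]'
python3 -m jog '[{"fingers":1,"x":-0.1,"y":0,"z":0,"spin":0},{"fingers":1,"x":-0.1,"y":0,"z":0,"spin":0}]'
```

```text
time: 38.72
tool_pos: [0.5402, -0.1578, 0.3231]
tool_rot: [-2.029, 1.57, -0.524]
contact_force: [0.0, -0.2, -0.2]
opening: 0.04
time: 39.1
tool_pos: [0.5402, -0.1578, 0.3234]
tool_rot: [-2.376, 1.568, -0.87]
contact_force: [-0.7, -4.6, 3.0]
opening: 0.0334
time: 39.72
tool_pos: [0.5403, -0.1578, 0.3384]
tool_rot: [-2.553, 1.569, -1.047]
contact_force: [1.7, -6.8, -4.5]
opening: 0.0329
time: 39.98
tool_pos: [0.5403, -0.1578, 0.3394]
tool_rot: [-2.54, 1.569, -1.034]
contact_force: [2.3, -6.3, -3.8]
opening: 0.0329
```

```bash
python3 -m jog '[{"fingers":1,"x":-0.1,"y":0,"z":0,"spin":0},{"fingers":1,"x":-0.15,"y":0,"z":0,"spin":0},{"fingers":1,"x":-0.15,"y":0,"z":0,"spin":0}]'
```

```text
time: 40.35
tool_pos: [0.5404, -0.1579, 0.3396]
tool_rot: [-2.974, 1.569, -1.468]
contact_force: [3.9, -7.9, -11.6]
opening: 0.0329
```

```bash
python3 -m jog '[{"fingers":1,"x":0.1,"y":0,"z":0,"spin":0},{"fingers":0.5,"x":0.1,"y":0,"z":0,"spin":0},{"fingers":0.5,"x":0.1,"y":0,"z":0,"spin":0},{"fingers":0.5,"x":-3,"y":0,"z":0,"spin":0},{"fingers":0.5,"x":-8,"y":0,"z":0,"spin":0}]' >/dev/null
python3 -m jog '[{"fingers":0.4,"x":0,"y":0,"z":5,"spin":0},{"fingers":0.4,"x":0,"y":0,"z":11,"spin":0},{"fingers":0.4,"x":0,"y":0,"z":17,"spin":0},{"fingers":0.4,"x":0,"y":0,"z":23,"spin":0},{"fingers":0.4,"x":0,"y":0,"z":28,"spin":0}]'
python3 -m jog '[{"fingers":0.4,"x":0,"y":0,"z":5,"spin":0},{"fingers":0.4,"x":0,"y":0,"z":5,"spin":0}]' >/dev/null
python3 -c "
from h import *
q=robot.read_camera('top');p=robot.read_camera('side')
print(ell(q,(325,145,410,232),lambda h:(h[...,2]<110)&(h[...,1]<70),.146,15))
print('knob',ell(q,(350,170,384,202),lambda h:(h[...,2]<45),.184,20))
for n,z in(('knob_top',.184),('knob_top',.168)): print([(r['xy'],round(r['conf'],2),onz(p,r['xy'],z)) for r in robot.look_for(n,p)], proj(p,(.5404,-.158,z)))
for a,b,x in((.5404,-.158,.172),(.5404,-.158,.156)): print(proj(p,(a,b,x)))
print(ell(p,(318,135,340,168),lambda h:h[...,2]<45,.172,8))
go()
save(q,'f1.png',(320,130,450,240),6)"
```

```text
time: 41.6
tool_pos: [0.5576, 0.125, 0.4212]
tool_rot: [-0.431, 1.57, 1.076]
contact_force: [-0.1, 0.9, 0.6]
opening: 0.0552
[(array([399.9 , 226.26]), array([20.6, 25.5]), array([ 0.4331, -0.2553,  0.146 ]), 171), (array([363.89, 210.82]), array([7.2, 7.5]), array([ 0.4738, -0.154 ,  0.146 ]), 87), (array([326.72, 210.26]), array([ 8. , 43.2]), array([ 0.4727, -0.0501,  0.146 ]), 177), (array([364.82, 187.86]), array([13.5, 17. ]), array([ 0.5386, -0.1556,  0.146 ]), 34), (array([382.69, 179.2 ]), array([ 9.5, 12.5]), array([ 0.5646, -0.2056,  0.146 ]), 140), (array([385.96, 176.61]), array([7.1, 7.3]), array([ 0.5722, -0.2147,  0.146 ]), 107), (array([345.24, 175.59]), array([7. , 7.5]), array([ 0.5721, -0.0999,  0.146 ]), 74), (array([402.05, 168.62]), array([4.8, 7.6]), array([ 0.5963, -0.2601,  0.146 ]), 63), (array([367.81, 162.88]), array([5.2, 6.1]), array([ 0.6102, -0.163 ,  0.146 ]), 140), (array([363.83, 147.22]), array([ 6.4, 14.7]), array([ 0.6551, -0.151 ,  0.146 ]), 179), (array([330.16, 159.65]), array([11.2, 32.5]), array([ 0.6167, -0.0563,  0.146 ]), 8)]
knob [(array([365.39, 186.54]), array([11.6, 13.3]), array([ 0.5368, -0.1538,  0.184 ]), 48)]
[] [328.14123042 152.49571617]
[] [328.12258776 156.52160434]
[328.12723035 155.51977828]
[328.10873184 159.50866959]
[(array([328.04, 155.62]), array([7.1, 9.3]), array([ 0.5404, -0.1572,  0.172 ]), 90)]
t 42.05 pinch [0.5612 0.1714 0.2617] jaw 86.3 tilt 0.02 open 0.0552 F [ 0.1 -0.7  1.1] q6 -1.34
```

View pics/f1.png

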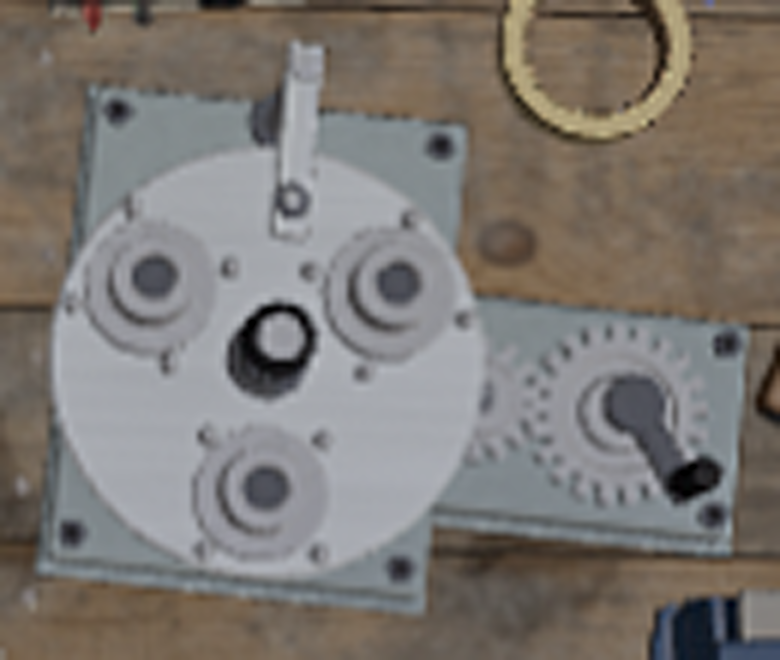

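```bash
python3 -c "
from h import *
go((.4738,-.154,.2,90))"
```

```text
t 42.05 pinch [0.5612 0.1714 0.2617] jaw 86.3 tilt 0.02 open 0.0552 F [ 0.1 -0.7  1.1] q6 -1.34
-> x 6.18 y 6.60 z -33.04 |34.3| spin -3.7
```

```bash
python3 -m jog '[{"fingers":0.4,"x":0,"y":1,"z":-5,"spin":-4},{"fingers":0.4,"x":0,"y":2,"z":-11,"spin":-4},{"fingers":0.4,"x":0,"y":4,"z":-17,"spin":-4},{"fingers":0.4,"x":0,"y":5.5,"z":-23,"spin":-4},{"fingers":0.4,"x":1,"y":6.6,"z":-29,"spin":-4}]' >/dev/null
python3 -m jog '[{"fingers":0.4,"x":1,"y":0,"z":-3,"spin":0},{"fingers":0.4,"x":3,"y":0,"z":-4,"spin":0},{"fingers":0.4,"x":5,"y":0,"z":-4,"spin":0},{"fingers":0.4,"x":5,"y":0,"z":-4,"spin":0}]' >/dev/null
python3 -c "
from h import *
go((.4738,-.154,.146,90))"
```

```text
t 43.17 pinch [ 0.4756 -0.1537  0.2007] jaw 90.2 tilt 0.17 open 0.0548 F [-0.  -0.1 -0.9] q6 -2.04
-> x 5.47 y 0.17 z -0.04 |5.5| spin 0.2
```

```bash
python3 -m jog '[{"fingers":0.4,"x":2.5,"y":0.1,"z":0,"spin":0},{"fingers":0.4,"x":4.5,"y":0.1,"z":0,"spin":0},{"fingers":0.4,"x":5.4,"y":0.1,"z":0,"spin":0},{"fingers":1,"x":5.4,"y":0.1,"z":0,"spin":0},{"fingers":1,"x":5.4,"y":0.1,"z":0,"spin":0}]' 30
python3 -m jog '[{"fingers":1,"x":0,"y":0,"z":0,"spin":0},{"fingers":1,"x":-2,"y":0,"z":0,"spin":0},{"fingers":1,"x":-5,"y":0,"z":0,"spin":0},{"fingers":1,"x":-8,"y":0,"z":0,"spin":0},{"fingers":1,"x":-8,"y":0,"z":0,"spin":0}]'
python3 -c "
from h import *
go((.495,.478,.12,90),(.495,.478,.046,90))"
```

```text
time: 43.8
tool_pos: [0.4763, -0.1532, 0.3078]
tool_rot: [-2.208, 1.569, -0.632]
contact_force: [-0.0, 0.8, -0.4]
opening: 0.0396
time: 44.42
tool_pos: [0.4763, -0.1529, 0.3885]
tool_rot: [-2.037, 1.566, -0.46]
contact_force: [0.1, -0.0, -4.1]
opening: 0.0394
t 44.42 pinch [ 0.4769 -0.1532  0.2293] jaw 90.3 tilt 0.26 open 0.0394 F [ 0.1 -0.  -4.1] q6 -2.04
-> x 10.81 y -2.11 z 63.13 |64.1| spin 0.3
-> x 18.21 y -2.08 z 63.15 |65.8| spin 0.3
```

```bash
python3 -m jog '[{"fingers":1,"x":0,"y":0,"z":5,"spin":0},{"fingers":1,"x":0,"y":0,"z":11,"spin":0},{"fingers":1,"x":0,"y":0,"z":17,"spin":0},{"fingers":1,"x":0,"y":-1,"z":23,"spin":0},{"fingers":1,"x":0,"y":-1,"z":29,"spin":0}]' | grep -E 'pos|open'
python3 -m jog '[{"fingers":1,"x":0,"y":0,"z":6,"spin":0},{"fingers":1,"x":0,"y":0,"z":12,"spin":0},{"fingers":1,"x":0,"y":0,"z":18,"spin":0},{"fingers":1,"x":0,"y":0,"z":24,"spin":0},{"fingers":1,"x":0,"y":-1,"z":29,"spin":0}]' | grep -E 'pos|open'
python3 -m jog '[{"fingers":1,"x":1,"y":0,"z":3,"spin":0},{"fingers":1,"x":4,"y":0,"z":5,"spin":0},{"fingers":1,"x":8,"y":0,"z":5.1,"spin":0},{"fingers":1,"x":12,"y":0,"z":5.1,"spin":0},{"fingers":1,"x":12,"y":0,"z":5.1,"spin":0}]' | grep -E 'pos|open'
python3 -c "
from h import *
go((.495,.478,.046,90))"
```

```text
tool_pos: [0.4842, 0.1391, 0.385]
opening: 0.0388
tool_pos: [0.4919, 0.4296, 0.3843]
opening: 0.0394
tool_pos: [0.4913, 0.4773, 0.2606]
opening: 0.0392
t 46.3 pinch [0.4898 0.4761 0.1015] jaw 90.3 tilt 0.67 open 0.0392 F [-0.3 -0.2 -4.3] q6 -0.92
-> x 5.54 y -0.57 z 0.23 |5.6| spin 0.3
```

```bash
python3 -m jog '[{"fingers":1,"x":2,"y":-0.2,"z":0,"spin":0},{"fingers":1,"x":4,"y":-0.2,"z":0,"spin":0},{"fingers":1,"x":5.4,"y":-0.2,"z":0,"spin":0},{"fingers":1,"x":5.6,"y":-0.2,"z":0,"spin":0},{"fingers":1,"x":5.6,"y":-0.2,"z":0,"spin":0}]'
python3 -c "
from h import *
go((.4905,.478,.0436,90))"
```

```text
time: 46.92
tool_pos: [0.4947, 0.4781, 0.2112]
tool_rot: [-2.421, 1.57, -0.844]
contact_force: [-0.2, -4.0, -4.8]
opening: 0.0398
t 46.92 pinch [0.4948 0.4781 0.052 ] jaw 90.3 tilt 0.03 open 0.0398 F [-0.2 -4.  -4.8] q6 -0.92
-> x 0.84 y 0.43 z -0.00 |0.9| spin 0.3
```

```bash
python3 -m jog '[{"fingers":1,"x":0,"y":0,"z":-0.8,"spin":0},{"fingers":1,"x":0.3,"y":0,"z":-0.8,"spin":0},{"fingers":1,"x":0.3,"y":0,"z":-0.8,"spin":0}]'
python3 -c "
from h import *
go((.4905,.47,.0436,90))"
```

```text
time: 47.3
tool_pos: [0.4946, 0.4702, 0.2079]
tool_rot: [-0.502, 1.57, 1.074]
contact_force: [0.4, 0.5, -4.4]
opening: 0.0393
t 47.3 pinch [0.4947 0.4703 0.0487] jaw 90.3 tilt 0.02 open 0.0393 F [ 0.4  0.5 -4.4] q6 -0.93
-> x 0.51 y 0.42 z -0.03 |0.7| spin 0.3
```

```bash
python3 -m jog '[{"fingers":1,"x":0.2,"y":0,"z":0,"spin":0},{"fingers":1,"x":0.35,"y":0,"z":0,"spin":0},{"fingers":1,"x":0.35,"y":0,"z":0,"spin":0}]' | grep -E 'pos|force'
python3 -m jog '[{"fingers":1,"x":0.1,"y":0,"z":0,"spin":0},{"fingers":1,"x":0.1,"y":0,"z":0,"spin":0}]' | grep -E 'pos|force'
```

```text
tool_pos: [0.4946, 0.4703, 0.204]
contact_force: [0.1, 0.5, -3.8]
tool_pos: [0.4946, 0.4702, 0.2032]
contact_force: [0.2, -0.4, -3.9]
```

```bash
python3 -m jog '[{"fingers":1,"x":0.1,"y":0,"z":0,"spin":0},{"fingers":0.45,"x":0.1,"y":0,"z":0,"spin":0},{"fingers":0.45,"x":0.1,"y":0,"z":0,"spin":0},{"fingers":0.45,"x":-4,"y":0,"z":0,"spin":0},{"fingers":0.4,"x":-10,"y":0,"z":0,"spin":0}]' | grep -E 'pos|force|open'
python3 -m jog '[{"fingers":0.4,"x":-6,"y":0,"z":0,"spin":5},{"fingers":0.4,"x":-10,"y":1,"z":-4,"spin":15},{"fingers":0.4,"x":-11,"y":1,"z":-10,"spin":25},{"fingers":0.4,"x":-11,"y":1,"z":-16,"spin":35},{"fingers":0.4,"x":-11,"y":1,"z":-22,"spin":45}]' | grep -E 'pos|force|open'
python3 -c "
from h import *
q=robot.read_camera('top')
print(ell(q,(130,160,215,230),lambda h:(h[...,1]<60)&(h[...,2]>60),.015,100))
go((.5722,-.2147,.27,30),(.5722,-.2147,.2,30))"
```

```text
tool_pos: [0.4944, 0.47, 0.3026]
contact_force: [0.8, 1.6, 0.4]
opening: 0.0541
tool_pos: [0.4854, 0.2484, 0.4141]
contact_force: [0.6, -0.8, -0.7]
opening: 0.0551
[(array([210.85, 223.99]), array([12.8, 16.3]), array([0.4333, 0.3044, 0.015 ]), 72), (array([161.47, 193.36]), array([ 84.4, 113.2]), array([0.5245, 0.4658, 0.015 ]), 87)]
t 49.23 pinch [0.4858 0.2422 0.2548] jaw 44.4 tilt 0.24 open 0.0551 F [ 2.2 -2.4 -0. ] q6 -0.45
-> x -1.33 y -38.71 z -25.79 |46.5| spin 14.4
-> x 5.67 y -38.68 z -25.77 |46.8| spin 14.4
```

```bash
python3 -m jog '[{"fingers":0.4,"x":-0.5,"y":-4,"z":-2.7,"spin":5},{"fingers":0.4,"x":-0.5,"y":-9,"z":-6,"spin":14.4},{"fingers":0.4,"x":-0.5,"y":-14,"z":-9.3,"spin":14.4},{"fingers":0.4,"x":-0.5,"y":-19,"z":-12.7,"spin":14.4},{"fingers":0.4,"x":-0.5,"y":-24,"z":-16,"spin":14.4}]' | grep -E 'pos'
python3 -c "
from h import *
go((.5722,-.2147,.2,30))"
```

```text
tool_pos: [0.544, -0.0343, 0.4189]
t 49.85 pinch [ 0.5442 -0.0343  0.2597] jaw 30.9 tilt 0.09 open 0.0549 F [ 1.6 -0.2 -0.3] q6 -0.74
-> x 5.98 y -16.91 z -6.88 |19.2| spin 0.9
```

```bash
python3 -m jog '[{"fingers":0.4,"x":0,"y":-5,"z":-2,"spin":0.9},{"fingers":0.4,"x":0,"y":-10,"z":-4,"spin":0.9},{"fingers":0.4,"x":0,"y":-15,"z":-6,"spin":0.9},{"fingers":0.4,"x":2,"y":-16.9,"z":-6.9,"spin":0.9},{"fingers":0.4,"x":5.5,"y":-16.9,"z":-6.9,"spin":0.9}]' | grep -E 'pos'
python3 -m jog '[{"fingers":0.4,"x":0,"y":0,"z":0,"spin":0},{"fingers":0.4,"x":0,"y":0,"z":0,"spin":0}]' | grep -E 'pos'
python3 -c "
from h import *
go((.5722,-.2147,.1475,30))"
```

```text
tool_pos: [0.5715, -0.2143, 0.363]
tool_pos: [0.5718, -0.2122, 0.3643]
t 50.73 pinch [ 0.572  -0.2122  0.2051] jaw 30.1 tilt 0.06 open 0.055 F [-0.1  0.2  0.7] q6 -1.01
-> x 5.76 y -0.22 z -0.11 |5.8| spin 0.1
```

```bash
python3 -m jog '[{"fingers":0.4,"x":2.5,"y":-0.2,"z":-0.1,"spin":0},{"fingers":0.4,"x":4.5,"y":-0.2,"z":-0.1,"spin":0},{"fingers":0.4,"x":5.7,"y":-0.2,"z":-0.1,"spin":0},{"fingers":1,"x":5.7,"y":-0.2,"z":-0.1,"spin":0},{"fingers":1,"x":5.7,"y":-0.2,"z":-0.1,"spin":0}]' 30
python3 -m jog '[{"fingers":1,"x":0,"y":0,"z":0,"spin":0},{"fingers":1,"x":-3,"y":0,"z":0,"spin":0},{"fingers":1,"x":-6,"y":0,"z":0,"spin":0},{"fingers":1,"x":-10,"y":0,"z":0,"spin":0},{"fingers":1,"x":-12,"y":0,"z":0,"spin":0}]'
python3 -c "
from h import *
go((.49,.397,.27,30),(.49,.397,.1,30))"
```

```text
time: 51.35
tool_pos: [0.5719, -0.2151, 0.3075]
tool_rot: [-1.178, 1.569, -0.654]
contact_force: [1.1, 0.4, -0.5]
opening: 0.0396
time: 51.98
tool_pos: [0.5716, -0.215, 0.4288]
tool_rot: [-1.006, 1.568, -0.483]
contact_force: [0.0, -0.3, -3.1]
opening: 0.0389
t 51.98 pinch [ 0.5721 -0.2152  0.2696] jaw 30.0 tilt 0.17 open 0.0389 F [ 0.  -0.3 -3.1] q6 -1.01
-> x -0.15 y 57.12 z 23.51 |61.8| spin 0.0
-> x 16.85 y 57.16 z 23.48 |64.1| spin 0.0
```

```bash
python3 -m jog '[{"fingers":1,"x":0,"y":4,"z":2,"spin":0},{"fingers":1,"x":0,"y":9,"z":4.4,"spin":0},{"fingers":1,"x":0,"y":14.5,"z":7,"spin":0},{"fingers":1,"x":0,"y":20,"z":9.5,"spin":0},{"fingers":1,"x":0,"y":25.5,"z":12,"spin":0}]' | grep -E 'pos|open'
python3 -m jog '[{"fingers":1,"x":0,"y":5.5,"z":2.6,"spin":0},{"fingers":1,"x":0,"y":11,"z":5.2,"spin":0},{"fingers":1,"x":0,"y":16.5,"z":7.8,"spin":0},{"fingers":1,"x":0,"y":22,"z":10.4,"spin":0},{"fingers":1,"x":0,"y":27,"z":13,"spin":0}]' | grep -E 'pos|open'
python3 -c "
from h import *
go((.545,.4,.27,30),(.545,.4,.1,30))"
```

```text
tool_pos: [0.5475, 0.0676, 0.4264]
opening: 0.0394
tool_pos: [0.5249, 0.3667, 0.4263]
opening: 0.0396
t 53.23 pinch [0.5248 0.3667 0.2671] jaw 30.0 tilt 0.02 open 0.0396 F [ 0.3 -0.3 -3.3] q6 -0.03
-> x -0.30 y 1.87 z 3.41 |3.9| spin 0.0
-> x 16.70 y 1.87 z 3.42 |17.2| spin 0.0
```

```bash
python3 -m jog '[{"fingers":1,"x":2,"y":1.9,"z":3.4,"spin":0},{"fingers":1,"x":7,"y":1.9,"z":3.4,"spin":0},{"fingers":1,"x":12,"y":1.9,"z":3.4,"spin":0},{"fingers":1,"x":17,"y":1.9,"z":3.4,"spin":0},{"fingers":1,"x":20,"y":1.9,"z":3.4,"spin":0}]' | grep -E 'pos|open'
python3 -m jog '[{"fingers":1,"x":0,"y":0,"z":0,"spin":0},{"fingers":1,"x":0,"y":0,"z":0,"spin":0}]' | grep -E 'pos|force'
python3 -c "
from h import *
go((.545,.4,.0436,30))"
```

```text
tool_pos: [0.5447, 0.3977, 0.2229]
opening: 0.0392
tool_pos: [0.5461, 0.3984, 0.2279]
contact_force: [-0.5, -0.3, -3.6]
t 54.1 pinch [0.5464 0.3986 0.0687] jaw 30.0 tilt 0.14 open 0.0392 F [-0.5 -0.3 -3.6] q6 -0.01
-> x 2.51 y 0.20 z -0.06 |2.5| spin 0.0
```

```bash
python3 -m jog '[{"fingers":1,"x":1,"y":0,"z":0,"spin":0},{"fingers":1,"x":2,"y":0,"z":0,"spin":0},{"fingers":1,"x":2.4,"y":0,"z":0,"spin":0},{"fingers":1,"x":2.4,"y":0,"z":0,"spin":0}]' | grep -E 'pos|force'
python3 -m jog '[{"fingers":1,"x":0.1,"y":0,"z":0,"spin":0},{"fingers":1,"x":0.1,"y":0,"z":0,"spin":0}]' | grep -E 'pos|force'
```

```text
tool_pos: [0.5455, 0.3981, 0.2024]
contact_force: [-1.3, -0.9, -1.0]
tool_pos: [0.5455, 0.3981, 0.2023]
contact_force: [-3.4, -1.2, 4.5]
```

```bash
python3 -m jog '[{"fingers":0.45,"x":-0.05,"y":0,"z":0,"spin":0},{"fingers":0.45,"x":-0.05,"y":0,"z":0,"spin":0},{"fingers":0.45,"x":-4,"y":0,"z":0,"spin":0},{"fingers":0.4,"x":-10,"y":0,"z":0,"spin":0},{"fingers":0.4,"x":-16,"y":0,"z":0,"spin":0}]' | grep -E 'pos|force|open'
python3 -m jog '[{"fingers":0.4,"x":-4,"y":-3,"z":0,"spin":10},{"fingers":0.4,"x":-5,"y":-8,"z":0,"spin":20},{"fingers":0.4,"x":-5,"y":-13,"z":0,"spin":30},{"fingers":0.4,"x":-5,"y":-19,"z":0,"spin":40},{"fingers":0.4,"x":-5,"y":-25,"z":0,"spin":50}]' | grep -E 'pos|force|open'
python3 -c "
from h import *
go((.5721,-.0999,.26,-30),(.5721,-.0999,.2,-30))"
```

```text
tool_pos: [0.5456, 0.3981, 0.3627]
contact_force: [0.7, 0.1, 0.4]
opening: 0.0553
tool_pos: [0.6713, 0.1801, 0.4114]
contact_force: [1.0, 0.8, -0.3]
opening: 0.055
t 56.1 pinch [0.6715 0.1801 0.2522] jaw -20.3 tilt 0.05 open 0.055 F [ 1.   0.8 -0.3] q6 0.51
-> x -0.79 y -29.71 z 0.40 |29.7| spin 9.7
-> x 5.21 y -29.71 z 0.39 |30.2| spin 9.7
```

```bash
python3 -m jog '[{"fingers":0.4,"x":0,"y":-5,"z":0,"spin":5},{"fingers":0.4,"x":0,"y":-11,"z":0.1,"spin":9.7},{"fingers":0.4,"x":0,"y":-17,"z":0.2,"spin":9.7},{"fingers":0.4,"x":0,"y":-23,"z":0.3,"spin":9.7},{"fingers":0.4,"x":0.5,"y":-28.5,"z":0.4,"spin":9.7}]' | grep -E 'pos'
python3 -m jog '[{"fingers":0.4,"x":2,"y":-1,"z":0,"spin":0},{"fingers":0.4,"x":4,"y":-1,"z":0,"spin":0},{"fingers":0.4,"x":4,"y":-1,"z":0,"spin":0}]' | grep -E 'pos'
python3 -c "
from h import *
go((.5721,-.0999,.1475,-30))"
```

```text
tool_pos: [0.5761, -0.0895, 0.4068]
tool_pos: [0.5716, -0.0965, 0.365]
t 57.1 pinch [ 0.5712 -0.0964  0.2058] jaw -29.7 tilt 0.16 open 0.055 F [-0.7  0.6  0.3] q6 0.22
-> x 5.83 y -0.26 z 0.27 |5.8| spin 0.3
```

```bash
python3 -m jog '[{"fingers":0.4,"x":2.5,"y":-0.25,"z":0.2,"spin":0},{"fingers":0.4,"x":4.5,"y":-0.25,"z":0.2,"spin":0},{"fingers":0.4,"x":5.7,"y":-0.25,"z":0.2,"spin":0},{"fingers":1,"x":5.7,"y":-0.25,"z":0.2,"spin":0},{"fingers":1,"x":5.7,"y":-0.25,"z":0.2,"spin":0}]' 30
python3 -m jog '[{"fingers":1,"x":0,"y":0,"z":0,"spin":0},{"fingers":1,"x":-3,"y":0,"z":0,"spin":0},{"fingers":1,"x":-6,"y":0,"z":0,"spin":0},{"fingers":1,"x":-10,"y":0,"z":0,"spin":0},{"fingers":1,"x":-11,"y":0,"z":0,"spin":0}]'
python3 -c "
from h import *
go((.485,.343,.26,-30))"
```

```text
time: 57.72
tool_pos: [0.5729, -0.0995, 0.3104]
tool_rot: [0.173, 1.569, -0.345]
contact_force: [-0.2, 0.4, -1.2]
opening: 0.0397
time: 58.35
tool_pos: [0.5725, -0.0994, 0.4218]
tool_rot: [0.202, 1.566, -0.316]
contact_force: [0.1, -0.4, -3.7]
opening: 0.0391
t 58.35 pinch [ 0.5732 -0.0997  0.2626] jaw -29.7 tilt 0.27 open 0.0391 F [ 0.1 -0.4 -3.7] q6 0.21
-> x 0.16 y 34.08 z -29.59 |45.1| spin 0.3
```

```bash
python3 -m jog '[{"fingers":1,"x":0,"y":3,"z":-2.6,"spin":0},{"fingers":1,"x":0,"y":7,"z":-6,"spin":0},{"fingers":1,"x":0,"y":11.5,"z":-10,"spin":0},{"fingers":1,"x":0,"y":16,"z":-14,"spin":0},{"fingers":1,"x":0,"y":20.5,"z":-17.8,"spin":0}]' | grep -E 'pos|open'
python3 -m jog '[{"fingers":1,"x":0,"y":4.5,"z":-4,"spin":0},{"fingers":1,"x":0,"y":9,"z":-8,"spin":0},{"fingers":1,"x":1,"y":13.6,"z":-11.8,"spin":0},{"fingers":1,"x":6,"y":13.6,"z":-11.8,"spin":0},{"fingers":1,"x":11,"y":13.6,"z":-11.8,"spin":0}]' | grep -E 'pos|open'
python3 -m jog '[{"fingers":1,"x":5,"y":0,"z":0,"spin":0},{"fingers":1,"x":7,"y":0,"z":0,"spin":0},{"fingers":1,"x":7,"y":0,"z":0,"spin":0}]' | grep -E 'pos|open'
python3 -c "
from h import *
go((.485,.343,.0455,-30))"
```

```text
tool_pos: [0.5184, 0.1685, 0.4178]
opening: 0.0395
tool_pos: [0.4831, 0.3442, 0.3066]
opening: 0.0392
tool_pos: [0.4832, 0.3428, 0.2362]
opening: 0.0393
t 59.98 pinch [0.4823 0.3423 0.077 ] jaw -29.7 tilt 0.37 open 0.0393 F [ 0.2  0.7 -3.3] q6 1.01
-> x 3.15 y 0.21 z 0.21 |3.2| spin 0.3
```

```bash
python3 -m jog '[{"fingers":1,"x":1,"y":0,"z":0,"spin":0},{"fingers":1,"x":2,"y":0,"z":0,"spin":0},{"fingers":1,"x":2.8,"y":0,"z":0,"spin":0},{"fingers":1,"x":2.8,"y":0,"z":0,"spin":0}]' | grep -E 'pos|force'
python3 -m jog '[{"fingers":1,"x":0.15,"y":0,"z":0,"spin":0},{"fingers":1,"x":0.15,"y":0,"z":0,"spin":0}]' | grep -E 'pos|force'
python3 -m jog '[{"fingers":1,"x":0.1,"y":0,"z":0,"spin":0},{"fingers":1,"x":0.1,"y":0,"z":0,"spin":0}]' | grep -E 'pos|force'
```

```text
tool_pos: [0.484, 0.3433, 0.2107]
contact_force: [-0.5, -0.5, -3.1]
tool_pos: [0.4843, 0.3434, 0.21]
contact_force: [-0.6, 0.1, -2.7]
tool_pos: [0.4842, 0.3434, 0.2088]
contact_force: [-0.2, -0.1, -3.8]
```

```bash
python3 -m jog '[{"fingers":1,"x":0.1,"y":0,"z":0,"spin":0},{"fingers":1,"x":0.2,"y":0,"z":0,"spin":0},{"fingers":1,"x":0.2,"y":0,"z":0,"spin":0}]' | grep -E 'pos|force'
python3 -m jog '[{"fingers":1,"x":0.1,"y":0,"z":0,"spin":0},{"fingers":1,"x":0.1,"y":0,"z":0,"spin":0}]' | grep -E 'pos|force'
python3 -m jog '[{"fingers":1,"x":0.07,"y":0,"z":0,"spin":0},{"fingers":1,"x":0.07,"y":0,"z":0,"spin":0}]' | grep -E 'pos|force'
```

```text
tool_pos: [0.4842, 0.3434, 0.2067]
contact_force: [-0.5, -0.5, -2.5]
tool_pos: [0.4842, 0.3434, 0.2057]
contact_force: [0.6, 0.8, -3.8]
tool_pos: [0.4842, 0.3434, 0.2052]
contact_force: [-0.1, 1.1, -1.4]
```

Landing now. I'll release, retreat and check.

```bash
python3 -m jog '[{"fingers":0.45,"x":0.05,"y":0,"z":0,"spin":0},{"fingers":0.45,"x":0.05,"y":0,"z":0,"spin":0},{"fingers":0.45,"x":-4,"y":0,"z":0,"spin":0},{"fingers":0.4,"x":-10,"y":0,"z":0,"spin":0},{"fingers":0.4,"x":-16,"y":0,"z":0,"spin":0}]' | grep -E 'pos|force|open'
python3 -m jog '[{"fingers":0.4,"x":-2,"y":-4,"z":3,"spin":0},{"fingers":0.4,"x":-3,"y":-9,"z":6,"spin":0},{"fingers":0.4,"x":-3,"y":-14,"z":9,"spin":0},{"fingers":0.4,"x":-3,"y":-19,"z":11,"spin":0},{"fingers":0.4,"x":-3,"y":-24,"z":13,"spin":0}]' | grep -E 'pos|force|open'
python3 -m jog '[{"fingers":0.4,"x":0,"y":-3,"z":4,"spin":0},{"fingers":0.4,"x":0,"y":-6,"z":8,"spin":0},{"fingers":0.4,"x":0,"y":-6,"z":8,"spin":0}]' | grep -E 'pos|force|open'
python3 -c "
from h import *
q=robot.read_camera('top');p=robot.read_camera('side')
for x,y in((.4945,.47),(.5455,.398),(.4842,.3434)):
    c=proj(q,(x,y,.041)).astype(int);print(c,ell(q,(c[0]-14,c[1]-14,c[0]+15,c[1]+15),lambda h:(h[...,1]<90)&(h[...,2]>55),.015,80))
print(ell(p,(318,135,340,168),lambda h:h[...,2]<45,.172,8),proj(p,(.5404,-.157,.172)))
a=cv2.resize(q['color'][150:250,125:235],None,fx=4,fy=4,interpolation=2);b=cv2.resize(p['color'][110:300,200:400],None,fx=1.75,fy=2.1052,interpolation=2)
cv2.imwrite('pics/fin.png',np.hstack([a,b])[:,:,::-1])"
```

```text
tool_pos: [0.4841, 0.3433, 0.3669]
contact_force: [1.3, -0.2, -0.3]
opening: 0.0551
tool_pos: [0.4778, 0.0688, 0.3955]
contact_force: [1.8, -0.1, 0.1]
opening: 0.0551
tool_pos: [0.5188, -0.0241, 0.3952]
contact_force: [-1.1, 0.5, -0.5]
opening: 0.055
[156 201] [(array([159.19, 203.76]), array([21.1, 21.4]), array([0.4917, 0.471 , 0.015 ]), 44)]
[180 186] [(array([182.99, 187.51]), array([21.1, 21.4]), array([0.5446, 0.3982, 0.015 ]), 76)]
[197 206] [(array([199.28, 207.87]), array([21.3, 21.5]), array([0.4822, 0.3432, 0.015 ]), 59)]
[(array([330.23, 147.34]), array([ 9.8, 19.1]), array([ 0.5554, -0.2117,  0.172 ]), 75)] [328.01168751 155.65982933]
```

View pics/fin.png

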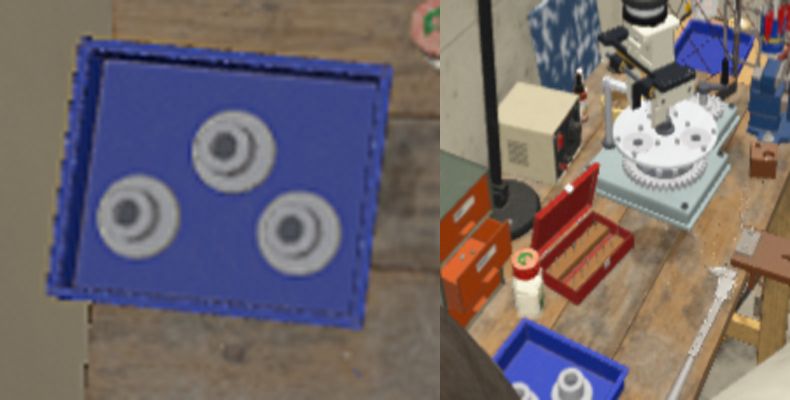

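```bash
python3 -c "
from h import *
go();print(robot.hand_in())"
```

```text
t 63.58 pinch [ 0.5178 -0.0214  0.2359] jaw -29.8 tilt 0.02 open 0.0551 F [ 0.3 -0.3  0.1] q6 0.33
the job is handed in; nothing more can be done
None
```

I carried out the whole job and handed it in at about 64 s. The hand-in reports no verdict, so what follows is my own checks.

**What I did**
1. I stood all three flanges in the nests with the gear out.
2. I rocked the knob until the dogs meshed, then pressed it fully down. The gripper travelled about 16 mm.
3. I wound the crank two full turns anticlockwise. The flanges were still seated after it.
4. I pulled the knob up until it met its stop, at about 12 N, and moved the three flanges into the blue tray.

**Last checks**
- **Flanges:** the final top view shows all three upright on the tray floor, let go. They are at about (0.492, 0.471), (0.545, 0.398) and (0.482, 0.343) m, well inside the allowed area.
- **Knob:** a side view right after pulling it up put it at its full height. In the last side picture the gripper hid it, so that final repeat of the check failed.
- **Gripper:** it ended clear of everything, with the wrist force near zero.

**What went wrong on the way**
- **Missed grasp:** the first try at the third flange closed on nothing. The flange had moved about 4 cm since I measured it, either knocked aside or pushed by my fingers. I found it again and placed it.
- **Pressing too hard:** my first rocking pressed the dogs with up to 25 N and turned the gear and crank about 35° before they meshed. Easing off the dogs and pressing again worked.

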